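Run the next batch through the light-curing unit

TASK

Change the batch in the light-curing unit: slide its cover fully open, take the finished cast out and stand it in the empty tray, and stand every new cast from the other tray on the chamber floor, all teeth up, in any spots. Then slide the cover fully shut and press, one key at a time in this order, standby, long cycle, fan and start; never press a key while the cover is open, and leave the short-cycle key alone. Leave everything else on the bench where it is.

Things in the scene. Friction and masses are not known exactly. Their poses are not given: they have to be found in the camera images.
- unit: White light-curing unit, 380 (x) x 244 (y) x 90 mm, fixed. Origin: centre of its underside; x from its key side (near the robot) to its rear, y left, z up. Key step 62 mm high along the front. Behind it a chamber, 150 (x) x 200 (y) mm inside, is sunk in the 90 mm deck: flat floor 45 mm above the bench, centred at x -30 mm, y 0. Cover rails at y +-116 mm reach 100 mm high.
- cover (a joint): Flat amber see-through cover, 166 x 224 x 6 mm, top face 96.5 mm above the bench, sliding on the unit's top along the unit's +x: 0 = shut over the chamber, 0.155 = fully open, parked over the rear deck. About 2 N of friction; it stays where it is left.
- cover_grip (a point): Centre of the top of the cover's black grip rib, which moves with the cover: the rib is 12 mm thick (unit x), 80 mm long (unit y) and 22 mm tall above the cover; this point is 118.5 mm above the bench. It can be pinched from above.
- key_standby (a joint): Standby key: the round 16 mm key at the left end (+y of the unit) of the row of five. Travel 5 mm, about 5 N fully down, springs back; value 0 = up, grows to 0.005 as it is pressed; it counts as pressed beyond 3 mm.
- key_standby_top (a point): Centre of the top face of that key, 71 mm above the bench when up (9 mm proud of the key step). Keys are 38 mm apart along the unit's y.
- key_short (a joint): Short-cycle key: the square 15 x 15 mm key, second from the left. Travel 5 mm, about 5 N fully down, springs back; value 0 = up, grows to 0.005 as it is pressed; it counts as pressed beyond 3 mm.
- key_long (a joint): Long-cycle key: the bar-shaped key in the middle of the row, 28 mm along the row (unit y) by 15 mm. Travel 5 mm, about 5 N fully down, springs back; value 0 = up, grows to 0.005 as it is pressed; it counts as pressed beyond 3 mm.
- key_long_top (a point): Centre of the top face of that key, 71 mm above the bench when up (9 mm proud of the key step). Keys are 38 mm apart along the unit's y.
- key_fan (a joint): Fan key: the bar-shaped key second from the right, 15 mm along the row by 28 mm (its long side points away from the robot, along unit x). Travel 5 mm, about 5 N fully down, springs back; value 0 = up, grows to 0.005 as it is pressed; it counts as pressed beyond 3 mm.
- key_fan_top (a point): Centre of the top face of that key, 71 mm above the bench when up (9 mm proud of the key step). Keys are 38 mm apart along the unit's y.
- key_start (a joint): Start key: the big round 26 mm key at the right end (-y of the unit). Travel 5 mm, about 5 N fully down, springs back; value 0 = up, grows to 0.005 as it is pressed; it counts as pressed beyond 3 mm.
- key_start_top (a point): Centre of the top face of that key, 71 mm above the bench when up (9 mm proud of the key step). Keys are 38 mm apart along the unit's y.
- tray_in: Shallow steel work tray, 200 (x) x 180 (y) mm outside, rim 11 mm high, walls and floor 4 mm, fixed; the new casts stand in it at the start. Origin: centre of its underside. It stands on one side of the unit, left or right.
- tray_out: The same kind of tray, empty, on the other side of the unit (inner floor 4 mm above the bench); the finished cast goes here.
- cured_cast: Finished front-teeth cast, plaster, standing in the curing chamber at the start: base block 60 (x) x 38 (y) x 16 mm, on it a curved row of teeth up to 32 mm high. Origin: centre of its underside; z points up through the teeth. About 70 g; grip the base across its 38 mm.
- cast_a: New sectional plaster cast, standing in the tray at the start or absent: base block 52 (x) x 34 (y) x 18 mm, on it a straight ridge of teeth 14 mm wide along x, 32 mm high in all. Origin: centre of its underside; z points up through the teeth. About 60 g; grip the base across its 34 mm. All four kinds have the same size.
- cast_b: New sectional plaster cast, standing in the tray at the start or absent: base block 52 (x) x 34 (y) x 18 mm, on it a straight ridge of teeth 14 mm wide along x, 32 mm high in all. Origin: centre of its underside; z points up through the teeth. About 60 g; grip the base across its 34 mm. All four kinds have the same size.
- cast_c: New sectional plaster cast, standing in the tray at the start or absent: base block 52 (x) x 34 (y) x 18 mm, on it a straight ridge of teeth 14 mm wide along x, 32 mm high in all. Origin: centre of its underside; z points up through the teeth. About 60 g; grip the base across its 34 mm. All four kinds have the same size.
- cast_d: New sectional plaster cast, standing in the tray at the start or absent: base block 52 (x) x 34 (y) x 18 mm, on it a straight ridge of teeth 14 mm wide along x, 32 mm high in all. Origin: centre of its underside; z points up through the teeth. About 60 g; grip the base across its 34 mm. All four kinds have the same size.
- arch_model: Full-arch model on a round two-tone base, 84 mm across, 45 mm high. Bystander. Leave it where it is.
- wax_pot: Round closed wax pot, 70 mm across, 62 mm high. Bystander. Leave it where it is.
- casting_ring: Short dark metal ring, 40 mm outside, 22 mm high. Bystander. Leave it where it is.
- dressing_stone: Grey dressing stone, 100 x 28 x 24 mm. Bystander. Leave it where it is.
- wax_knife: Thin wax knife, 150 mm long and 10 mm thick, lying flat in front of the unit; origin at its middle. Bystander. Leave it where it is.
Mind the look-alikes: they are no part of the job. What is shaped like the cast_b but purple is not meant.

How it is judged:
On the way, in this order (a step that is already met when the one before it is completed fails the run):
1. the cover is slid fully open (at least 140 of 155 mm) (value of joint cover above 0.14 m), for 0.2 s.
2. the finished cast stands teeth up on the floor of the empty tray, and every new cast stands teeth up on the chamber floor, at rest (x of cured_cast in the frame of tray_out between -0.085 and 0.085 m and y of cured_cast in the frame of tray_out between -0.075 and 0.075 m and z of cured_cast in the frame of tray_out between -0.002 and 0.012 m and angle between each of cured_cast, cast_a, cast_b, cast_c, cast_d's own z axis and vertical below 0.15 rad and x of cast_a in the frame of unit between -0.098 and 0.038 m and y of cast_a in the frame of unit between -0.092 and 0.092 m and z of cast_a in the frame of unit between 0.039 and 0.053 m and x of cast_b in the frame of unit between -0.098 and 0.038 m and y of cast_b in the frame of unit between -0.092 and 0.092 m and z of cast_b in the frame of unit between 0.039 and 0.053 m and x of cast_c in the frame of unit between -0.098 and 0.038 m and y of cast_c in the frame of unit between -0.092 and 0.092 m and z of cast_c in the frame of unit between 0.039 and 0.053 m and x of cast_d in the frame of unit between -0.098 and 0.038 m and y of cast_d in the frame of unit between -0.092 and 0.092 m and z of cast_d in the frame of unit between 0.039 and 0.053 m and linear speed of each of cast_a, cast_b, cast_c, cast_d, cured_cast below 0.03 m/s), for 0.2 s.
3. the cover is slid shut (within 8 mm) (value of joint cover below 0.008 m), for 0.2 s.
4. the standby key is pressed by at least 3 mm, on its own, the cover shut (value of joint key_standby above 0.003 m and value of joint each of key_short, key_long, key_fan, key_start below 0.0015 m and value of joint cover below 0.008 m), for 0.05 s.
5. the long-cycle key is pressed by at least 3 mm, on its own, the cover shut (value of joint key_long above 0.003 m and value of joint each of key_standby, key_short, key_fan, key_start below 0.0015 m and value of joint cover below 0.008 m), for 0.05 s.
6. the fan key is pressed by at least 3 mm, on its own, the cover shut (value of joint key_fan above 0.003 m and value of joint each of key_standby, key_short, key_long, key_start below 0.0015 m and value of joint cover below 0.008 m), for 0.05 s.
7. the start key is pressed by at least 3 mm, on its own, the cover shut (value of joint key_start above 0.003 m and value of joint each of key_standby, key_short, key_long, key_fan below 0.0015 m and value of joint cover below 0.008 m), for 0.05 s.
At the end, for the whole second after the job is handed in: The cover is shut within 8 mm, every new cast stands teeth up (within about 8 degrees) on the chamber floor, the finished cast stands teeth up on the floor of the tray that was empty, all is at rest and no key is held down, after the four keys were pressed in order (all of step 2 and value of joint cover below 0.008 m and value of joint each of key_standby, key_short, key_long, key_fan, key_start below 0.0015 m); the robot touches nothing.
It fails at once if a key is pressed while the cover is more than 15 mm open (value of joint cover above 0.015 m and value of joint any of key_standby, key_short, key_long, key_fan, key_start above 0.003 m).
It fails at once if the short-cycle key is pressed (value of joint key_short above 0.003 m).
It fails at once if two keys are pressed at once (value of joint each of key_standby, key_short above 0.003 m or value of joint each of key_standby, key_long above 0.003 m or value of joint each of key_standby, key_fan above 0.003 m or value of joint each of key_standby, key_start above 0.003 m or value of joint each of key_short, key_long above 0.003 m or value of joint each of key_short, key_fan above 0.003 m or value of joint each of key_short, key_start above 0.003 m or value of joint each of key_long, key_fan above 0.003 m or value of joint each of key_long, key_start above 0.003 m or value of joint each of key_fan, key_start above 0.003 m).
It fails at once if a bystander on the bench is moved by more than 30 mm (distance of any of arch_model, wax_pot, casting_ring, dressing_stone, wax_knife from where it was at the start of the episode above 0.03 m).
Of cast_a, cast_b, cast_c, cast_d only 2 to 4 are there at a start; the rules pass over those that are not, and their reading is None.
At some moment in a run one of cast_a, cast_b, cast_c, cast_d may be knocked a few centimetres aside while the robot is not near it.
It also fails if it takes over 210 s, if anything falls off the work surface, if the arm or the gripper's body presses on something with over 40 N, if the wrist force passes 120 N, or if a joint passes its speed limit or range.

ROBOT

A 6-joint arm with a two-finger parallel gripper is mounted at the origin on the work surface. World frame = base frame: x ahead of the robot, y to its left, z up, the work surface at z = 0. Lengths are in m, angles in rad, forces in N, time in s.
With the tool pointing down it reaches from about 0.3 to 0.75 m from the base axis. Payload 8.5 kg.
Tool frame: the origin (TCP) lies at the very end of the fingers, on their centre line; the grasp point (between the pads) lies 19 mm behind it (manip.hold_point_z is the distance from the TCP to the grasp point, in m); z points along the fingers, x is the direction in which the jaws open and shut, and the axes are right-handed (so a half turn about z gives the same grasp; the last joint's range is limited). The gripper opens to 85 mm and grips with 20 to 120 N. Pads are 22 mm wide; open, the fingers measure 114 mm over their backs; the gripper's body (76 mm by 85 mm) begins 54 mm behind the grasp point. The pads swing forward as they close: fully open they stand 13 mm farther back than shut.
Start: joints at [0.894, 0.381, 1.297, -0, 1.464, -0.215], TCP at [0.245, 0.492, 0.231] pointing down, gripper open.
Joint ranges: [-3.11, 3.11], [-0.89, 2.33], [0.22, 2.48], [-1.42, 4.56], [0.17, 2.85], [-2.88, 2.88]. Speed limits (rad/s): [2.39, 2.39, 3.14, 3.14, 3.14, 3.14].

INTERFACE

Orientations are given as a 3x3 rotation matrix whose columns are the frame's x, y, z axes.
In Python, from plant import manip gives the robot as it stands.
- The arm moves only by the tool arm_command, never from a script. Its argument "increments" is a list of rows, each an object with "xyz": the shift along the world's x, y, z in m, a list of three; "rotation": the turn, a rotation vector about the world's x, y, z in degrees, a list of three; "jaw": the finger opening in m, from 0 to 0.0854. In form: [{"xyz": [dx, dy, dz], "rotation": [rx, ry, rz], "jaw": jaw}, ...]. A call has exactly 8 rows; each row shifts and turns the commanded pose from where the row before left it; what a row does not reach is not made up. A row lasts 1/12 s, in which the tool goes at most 41.7 mm and 7.16 degrees, less where a joint would pass 70% of its speed; a pose out of reach is approached as far as the arm can. A call is refused whole if a number of a shift passes 0.0417 or a number of a turn 7.16, either way. A call with a gripper value outside its range is refused whole. The fingers move at their own pace and stop on an object; "grip_force" is the grip in N (left out, the last holds). Time passes only in rows, so rows that do not move let the fingers close, or fill a call up. It gives the time, the measured TCP pose, the force and the opening at its end, in the units of the state.
- manip.read_state(): the state, without advancing time (a new reading comes with each control period).
- manip.capture(name): name is "scene" or "top" or "wrist"; returns a dict with "pixels" (384x512x3 uint8, red, green, blue), "range_z" (384x512 float32, m along the optical axis (not along the pixel's ray), 0 where there is no reading), "fx", "fy", "cx", "cy" (pixels), "pose" (4x4, takes a point from camera to world coordinates). Camera axes: x right, y down, z forward; pixel columns grow to the right and rows downward; lengths in m; the calibration is good to about 2 mm. A picture is of the moment at which its call begins.
- manip.finish_job(): hands the job in, once; it reports no verdict.
Trained networks look in the newest picture that a camera, given by its name, has taken for a name from the list of things; names that differ only in an ending like _2 or _b are one class to them, and where a whole thing is asked for, a point or a joint stands for the part that bears it (a point fixed in the world has none). Each returns a list of dicts, best first, with "confidence" (0 to 1); they miss things now and then, are a little off and sometimes report something else, mostly with a low value. They report only what shows in the picture. A call takes as long as a camera call. They do not tell look-alikes from the thing itself.
- manip.outline_of(name, camera): "pixels" (384x512 bool, what is visible of it) and "bbox" ([centre column, centre row, width, height] in pixels, round what is visible of it).
The state is a dict: "time": time; "joints": joint angles; "dq": joint speeds; "joint_torque": joint torques, N m; "position": TCP position; "ee_rot": TCP orientation; "wrist_force": force on the tool from outside, world axes, zero at the start; "moment": the same for the moment, N m; "width": finger opening in m.
Only numpy, scipy, OpenCV 4.12 (cv2) and the standard library are available. Lean on these libraries where they do the work, as an engineer would, in place of code of your own. Each camera call takes 0.05 s, during which the arm holds its last target.

## Working session

There is one attempt and no reset: what is moved stays moved. The work goes in short steps, Python scripts to look and compute and a tool call to move; the robot and the scene stay as the last step left them, time stands still between calls to the robot, and variables do not carry over. Pictures are saved under pics/ and viewed, and the job is handed in when it is done.

Besides the shell and the picture viewer there is one more tool, called in YAML: its name, and indented under it one key for each argument. arm_command: Moves the arm, as the interface text tells. Its arguments: {"type":"object","properties":{"increments":{"type":"array"},"grip_force":{"type":"number"}},"required":["increments"]}

```bash
ls; mkdir -p pics; cat > h.py <<'E'
import numpy as np, cv2
from plant import manip
def save(name,c,scale=1.5,crop=None):
    im=c["pixels"][:,:,::-1]
    if crop: x0,y0,x1,y1=crop; im=im[y0:y1,x0:x1]
    s=min(800/im.shape[1],600/im.shape[0],scale)
    cv2.imwrite(f"pics/{name}.png",cv2.resize(im,None,fx=s,fy=s,interpolation=cv2.INTER_CUBIC))
def pts(c):
    z=c["range_z"]; v,u=np.mgrid[:z.shape[0],:z.shape[1]]
    P=np.stack([(u-c["cx"])/c["fx"]*z,(v-c["cy"])/c["fy"]*z,z],-1)
    W=P@c["pose"][:3,:3].T+c["pose"][:3,3]
    W[z==0]=np.nan
    return W
E
python3 - <<'E'
from h import *
s=manip.read_state(); print(s)
for n in["scene","top","wrist"]:
    c=manip.capture(n); save(n+"0",c); np.savez(n+"0.npz",**c); print(n,c["pose"].round(3).tolist(),c["fx"])
E
```

```text
pics
{'time': 0.0, 'joints': array([ 8.93681943e-01,  3.81226856e-01,  1.29828899e+00, -2.21106318e-06,
        1.46361058e+00, -2.15331180e-01]), 'dq': array([-6.43498381e-05, -4.92196571e-04,  2.36297492e-04, -1.06788350e-03,
        7.17044618e-04,  2.83045159e-04]), 'joint_torque': array([ 1.47701336e-03, -4.48462951e+01, -2.31280518e+01, -1.20810346e-04,
        4.75770226e-03, -9.08631506e-06]), 'position': array([0.24487272, 0.49214102, 0.2306857 ]), 'ee_rot': array([[ 4.45544312e-01,  8.95259374e-01, -9.59264505e-04],
       [ 8.95258633e-01, -4.45545226e-01, -1.19677240e-03],
       [-1.49881743e-03, -3.25574693e-04, -9.99998824e-01]]), 'wrist_force': array([-0.71364335, -0.11622011,  0.15261323]), 'moment': array([-0.05371701, -0.02713266, -0.04146077]), 'width': 0.08553254149785194}
scene [[-0.895, 0.264, -0.359, 0.931], [0.446, 0.57, -0.69, 0.724], [0.022, -0.778, -0.628, 0.855], [0.0, 0.0, 0.0, 1.0]] 411.1109216246117
top [[-0.016, -0.996, 0.091, 0.414], [-0.999, 0.019, 0.031, -0.116], [-0.033, -0.091, -0.995, 1.29], [0.0, 0.0, 0.0, 1.0]] 434.5686668981187
wrist [[0.445, 0.847, 0.289, 0.171], [0.895, -0.421, -0.145, 0.529], [-0.001, 0.324, -0.946, 0.373], [0.0, 0.0, 0.0, 1.0]] 307.15214100441375
```

View pics/top0.png

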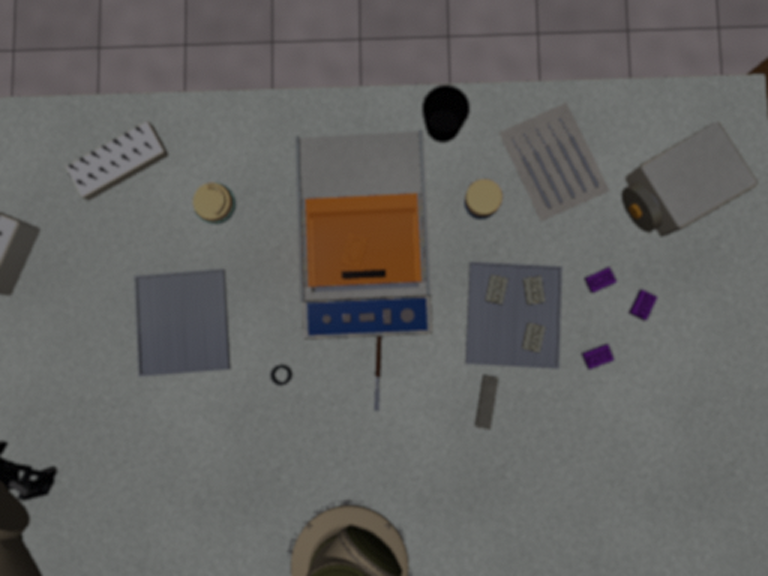

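View pics/scene0.png

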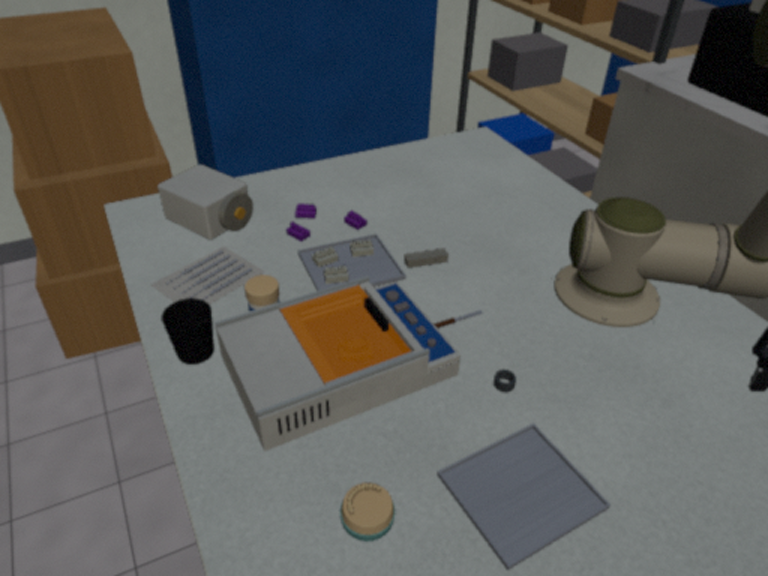

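View pics/wrist0.png

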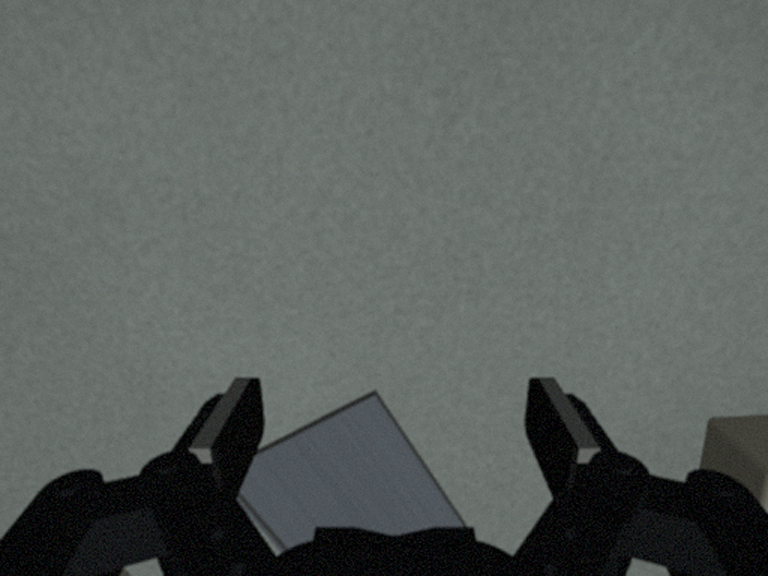

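Top view (display pixels). Cream casts are in the right tray at (496,290), (534,290) and (533,337). The purple look-alikes lie outside it at (600,280), (643,305) and (598,356). The finished cast is under the cover at (355,248), and the empty tray is at (182,322). Now I'll measure the poses.

```bash
python3 - <<'E'
from h import *
c=manip.capture("top"); W=pts(c); np.save("W0.npy",W)
for n in ["unit","cover","cast_a","cured_cast","tray_in","tray_out","cover_grip","key_start","key_standby","key_long","key_fan","wax_knife","arch_model","wax_pot","casting_ring","dressing_stone"]:
    for d in manip.outline_of(n,"top")[:5]:
        m=d["pixels"]; p=W[m]; p=p[~np.isnan(p[:,0])]
        if len(p)<3: print(n,d["confidence"],d["bbox"],len(p));continue
        r=cv2.minAreaRect((p[:,:2]*1000).astype(np.float32))
        print(n,round(d["confidence"],2),np.round(d["bbox"],0),len(p),"med",np.median(p,0).round(4),"rect",np.round(r[0],1),np.round(r[1],1),round(r[2],1))
save("top_crop",c,3,(190,120,390,260))
E
```

```text
unit 0.78 [243. 156.  94. 142.] 11658 med [ 0.6215 -0.039   0.0921] rect [643.3 -30.4] [416.1 262.3] 0.9
unit 0.65 [356. 195.  17.  20.] 209 med [ 0.5198 -0.3627  0.0241] rect [ 521.  -365.7] [51.4 34.8] 6.6
cover 0.9 [240. 158.  80.  63.] 4698 med [ 0.6134 -0.039   0.0967] rect [614.7 -38.1] [166.3 224.5] 1.6
cast_a 0.7 [329. 192.  10.  15.] 206 med [ 0.5227 -0.2905  0.024 ] rect [ 523.6 -292.7] [33.5 51.1] 75.7
cast_a 0.64 [355. 225.  14.  18.] 217 med [ 0.4295 -0.3587  0.0246] rect [ 429.2 -361.8] [35.2 50.9] 76.4
cast_a 0.51 [401. 188.  18.  18.] 243 med [ 0.5383 -0.4941  0.0193] rect [ 540.8 -500.4] [36.7 62.1] 25.1
cast_a 0.49 [354. 193.  15.  21.] 222 med [ 0.5204 -0.3626  0.0239] rect [ 521.1 -366.1] [51.7 35.6] 6.3
cast_a 0.49 [428. 202.  21.  18.] 228 med [ 0.4871 -0.5722  0.0206] rect [ 488.7 -575.5] [34.2 51.8] 60.4
cured_cast 0.17 [271. 210.   1.   3.] 43 med [ 0.4747 -0.119   0.0719] rect [ 474.9 -119. ] [16.8 17.3] 89.1
tray_in 0.86 [342. 205.  68.  68.] 3681 med [ 0.4694 -0.3211  0.0046] rect [ 476.4 -326.6] [185.6 207.5] 84.7
tray_out 0.9 [121. 216.  65.  72.] 4094 m
[... 220 characters left out ...]
9 -0.0429  0.0701] rect [472.  -41.7] [25.8 14.3] 88.7
key_fan 0.39 [331. 194.  13.  17.] 241 med [ 0.5217 -0.2914  0.0232] rect [ 524.1 -294.7] [38.6 57.6] 74.3
wax_knife 0.61 [250. 248.   9.  36.] 42 med [ 0.391  -0.0591  0.0099] rect [360.5 -60. ] [  6.6 107.6] 87.3
wax_knife 0.38 [243. 210.   6.   3.] 56 med [ 0.4719 -0.0416  0.0701] rect [472.  -41.7] [25.8 14.5] 87.9
arch_model 0.86 [142. 135.  28.  26.] 620 med [0.7043 0.2585 0.0352] rect [707.2 261.5] [77.4 81.1] 63.0
casting_ring 0.66 [187. 249.  10.  12.] 99 med [0.3649 0.1283 0.0204] rect [364.6 129.5] [37.2 35.7] 88.9
dressing_stone 0.54 [325. 266.  14.  29.] 332 med [ 0.3106 -0.2671  0.0237] rect [ 309.3 -267.5] [27.5 96.4] 79.7
```

View pics/top_crop.png

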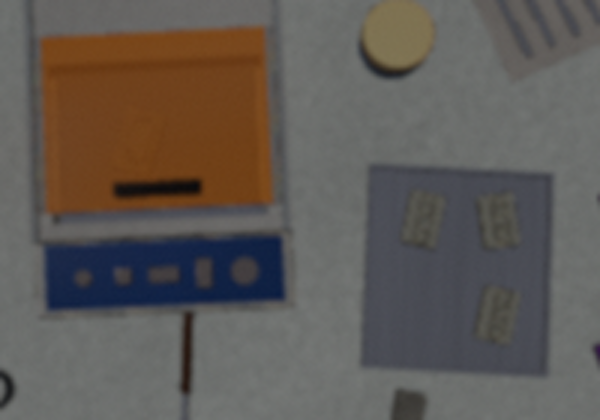

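```bash
python3 - <<'E'
from h import *
W=np.load("W0.npy")
def sel(x0,x1,y0,y1,z0,z1):
    m=(W[...,0]>x0)&(W[...,0]<x1)&(W[...,1]>y0)&(W[...,1]<y1)&(W[...,2]>z0)&(W[...,2]<z1); return W[m]
def rect(p): return [np.round(q,1) for q in cv2.minAreaRect((p[:,:2]*1000).astype(np.float32))]
p=sel(.5,.9,-.2,.15,.108,.13); print("rib",len(p),rect(p),p.mean(0))
p=sel(.42,.52,-.2,.15,.0665,.08); print("keys",len(p),rect(p))
l,cc=None,None
k=(p[:,1]*1000)
pp=p[np.argsort(-p[:,1])]
cuts=np.where(-np.diff(pp[:,1])>.006)[0]+1
for g in np.split(pp,cuts): print("key",len(g),rect(g),g.mean(0).round(4), ((g.min(0)+g.max(0))/2).round(4))
p=sel(.40,.9,-.2,.15,.05,.13); print("unit",rect(p))
p=sel(.5,.9,-.2,.15,.088,.0945); print("deck",rect(p))
# rails
p=sel(.5,.9,-.2,-.13,.0975,.11);print("railR",len(p), np.polyfit(p[:,0],p[:,1],1) if len(p)>5 else 0)
p=sel(.5,.9,.06,.15,.0975,.11);print("railL",len(p), np.polyfit(p[:,0],p[:,1],1) if len(p)>5 else 0)
# casts: ridge and full
p=sel(.36,.59,-.42,-.24,.0135,.05)
img=np.zeros((400,400),np.uint8)
from scipy.cluster.hierarchy import fcluster,linkage
lab=fcluster(linkage(p[:,:2],'single'),.008,'distance')
for i in set(lab):
    q=p[lab==i]
    if len(q)<40: print(len(q));continue
    r=q[q[:,2]>.024]
    print("cast",len(q),rect(q),q[:,2].max().round(3),"ridge",len(r),rect(r))
E
```

```text
rib 140 [array([548.4, -40.2]), array([12.4, 79.1]), np.float64(0.9)] [ 0.54812452 -0.04013959  0.11789284]
keys 331 [array([472.7, -44.9]), array([ 69.1, 235.3]), np.float64(1.5)]
key 2 [array([489.6,  72.6]), array([28.1,  0. ]), np.float64(178.9)] [0.4896 0.0726 0.0697] [0.4896 0.0726 0.0697]
key 322 [array([472.5, -36.9]), array([ 69.1, 189.7]), np.float64(1.5)] [ 0.475  -0.0536  0.0706] [ 0.4732 -0.0361  0.0728]
key 1 [array([ 452.2, -138.2]), array([0., 0.]), np.float64(0.0)] [ 0.4522 -0.1382  0.0681] [ 0.4522 -0.1382  0.0681]
key 6 [array([ 480.9, -149. ]), array([14.2, 62.1]), np.float64(79.6)] [ 0.4841 -0.1529  0.0696] [ 0.4797 -0.1531  0.0719]
unit [array([667. , -60.2]), array([459. , 291.7]), np.float64(1.5)]
deck [array([700.6, -58.2]), array([387.3, 288.1]), np.float64(1.6)]
railR 432 [-0.04413372 -0.12097468]
railL 322 [0.04112754 0.04826913]
2
3
1
1
1
1
cast 219 [array([ 429.5, -362. ]), array([35.2, 51.7]), np.float64(76.9)] 0.039 ridge 116 [array([ 429.2, -361.2]), array([30.7, 49.7]), np.float64(73.2)]
2
3
1
1
2
1
1
1
1
2
3
1
2
1
1
cast 216 [array([ 521.3, -366. ]), array([52.1, 35.6]), np.float64(6.3)] 0.042 ridge 111 [array([ 520.1, -363.8]), array([49. , 31.6]), np.float64(7.3)]
2
1
1
2
1
cast 211 [array([ 523.7, -292.9]), array([33.8, 51.4]), np.float64(75.9)] 0.041 ridge 108 [array([ 524.9, -292.4]), array([33. , 48.8]), np.float64(77.7)]
1
3
2
2
2
```

arm_command:
  increments:
    - {"xyz":[0.019,-0.0333,0],"rotation":[0,0,-3.9],"jaw":0.05}
    - {"xyz":[0.019,-0.0333,0],"rotation":[0,0,-3.9],"jaw":0.05}
    - {"xyz":[0.019,-0.0333,0],"rotation":[0,0,-3.9],"jaw":0.05}
    - {"xyz":[0.019,-0.0333,0],"rotation":[0,0,-3.9],"jaw":0.05}
    - {"xyz":[0.019,-0.0333,0],"rotation":[0,0,-3.9],"jaw":0.05}
    - {"xyz":[0.019,-0.0333,0],"rotation":[0,0,-3.9],"jaw":0.05}
    - {"xyz":[0.019,-0.0333,0],"rotation":[0,0,-3.9],"jaw":0.05}
    - {"xyz":[0.019,-0.0333,0],"rotation":[0,0,-3.9],"jaw":0.05}

```text
time: 1.67
position: [0.3976, 0.2242, 0.2315]
ee_rot: [[0.847, 0.532, 0.001], [0.532, -0.847, 0.0], [0.001, 0.0, -1.0]]
wrist_force: [1.1, 0.6, 0.5]
width: 0.0502
```

arm_command:
  increments:
    - {"xyz":[0.019,-0.0333,0],"rotation":[0,0,-3.9],"jaw":0.05}
    - {"xyz":[0.019,-0.0333,0],"rotation":[0,0,-3.9],"jaw":0.05}
    - {"xyz":[0.019,-0.0333,0],"rotation":[0,0,-3.9],"jaw":0.05}
    - {"xyz":[0.019,-0.0333,0],"rotation":[0,0,-3.9],"jaw":0.05}
    - {"xyz":[0.019,-0.0333,0],"rotation":[0,0,-3.9],"jaw":0.05}
    - {"xyz":[0.019,-0.0333,0],"rotation":[0,0,-3.9],"jaw":0.05}
    - {"xyz":[0.019,-0.0333,0],"rotation":[0,0,-3.9],"jaw":0.05}
    - {"xyz":[0.019,-0.0333,0],"rotation":[0,0,-3.9],"jaw":0.05}

```text
time: 2.33
position: [0.5497, -0.0423, 0.2314]
ee_rot: [[1.0, 0.016, 0.0], [0.016, -1.0, -0.0], [0.0, 0.0, -1.0]]
wrist_force: [0.9, -0.0, -0.3]
width: 0.0501
```

```bash
python3 - <<'E'
from h import *
c=manip.capture("wrist"); W=pts(c); np.save("Ww1.npy",W); save("wrist1",c)
s=manip.read_state(); print(s["time"],s["position"],s["ee_rot"].round(3).tolist(),s["width"])
c=manip.capture("top"); save("top1",c,3,(190,120,390,260))
E
```

```text
2.3833 [ 0.55252783 -0.04788196  0.2307037 ] [[1.0, 0.008, 0.001], [0.008, -1.0, -0.003], [0.001, 0.003, -1.0]] 0.0499538635725051
```

View pics/wrist1.png

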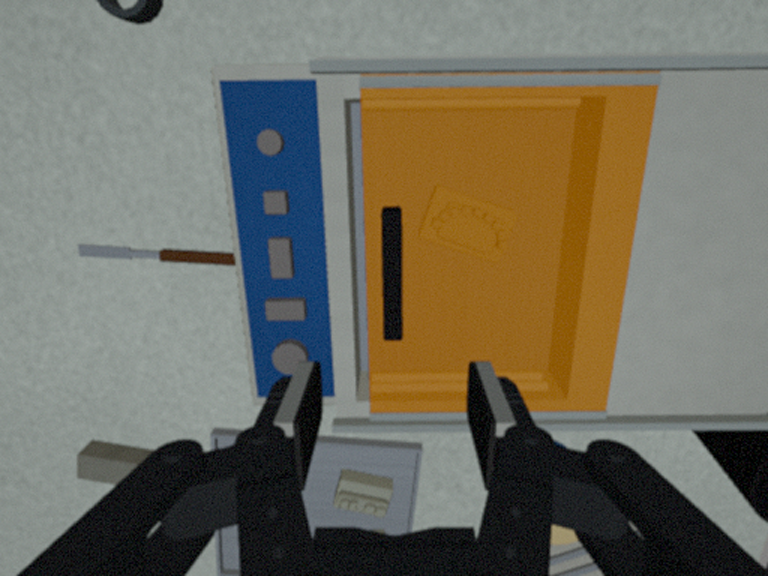

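```bash
cat >> h.py <<'E'
def sel(W,x0,x1,y0,y1,z0,z1):
    m=(W[...,0]>x0)&(W[...,0]<x1)&(W[...,1]>y0)&(W[...,1]<y1)&(W[...,2]>z0)&(W[...,2]<z1); return W[m]
def rect(p): return [np.round(q,1).tolist() for q in cv2.minAreaRect((p[:,:2]*1000).astype(np.float32))]
def st():
    s=manip.read_state(); print("t",round(s["time"],2),"pos",s["position"].round(4),"yaw",round(np.degrees(np.arctan2(s["ee_rot"][1,0],s["ee_rot"][0,0])),2),"z",s["ee_rot"][:,2].round(3),"w",round(s["width"],4),"F",s["wrist_force"].round(1)); return s
E
python3 - <<'E'
from h import *
from scipy.ndimage import label
st()
c=manip.capture("wrist"); W=pts(c); st()
p=sel(W,.5,.9,-.2,.15,.108,.13); p=p[(p[:,0]<.58)];print("rib",len(p),rect(p),np.median(p,0))
m=(W[...,0]>.44)&(W[...,0]<.51)&(W[...,1]>-.15)&(W[...,1]<.07)&(W[...,2]>.0675)&(W[...,2]<.08)
l,n=label(m)
for i in range(1,n+1):
    g=W[l==i]
    if len(g)>60: print("key",len(g),rect(g),np.median(g,0).round(4))
p=sel(W,.5,.8,-.18,.12,.094,.0985);print("cover",rect(p))
E
```

```text
t 2.43 pos [ 0.5509 -0.0449  0.2305] yaw 0.74 z [ 0.    -0.001 -1.   ] w 0.05 F [-0.9  0.7 -0.1]
t 2.48 pos [ 0.5497 -0.0425  0.2306] yaw 0.95 z [-0.001  0.    -1.   ] w 0.0503 F [-0.2  0.2  0.5]
rib 1224 [[549.2, -42.3], [11.9, 79.9], 1.0] [ 0.54945522 -0.03818821  0.11792657]
key 237 [[471.3, 31.4], [15.3, 15.0], 69.8] [0.4714 0.0318 0.0706]
key 234 [[472.2, -6.4], [15.0, 14.0], 0.9] [ 0.4725 -0.0061  0.0705]
key 398 [[472.9, -44.1], [15.0, 27.7], 1.1] [ 0.4734 -0.0436  0.0705]
key 353 [[473.9, -82.2], [27.8, 15.1], 2.1] [ 0.4741 -0.0815  0.0704]
key 382 [[474.4, -119.6], [25.8, 23.6], 44.7] [ 0.4748 -0.1189  0.0705]
cover [[651.1, -40.2], [290.5, 239.1], 1.6]
```

arm_command:
  increments:
    - {"xyz":[0,0,-0.035],"rotation":[0,0,0],"jaw":0.05}
    - {"xyz":[0,0,-0.035],"rotation":[0,0,0],"jaw":0.05}
    - {"xyz":[0,-0.001,-0.03],"rotation":[0,0,0],"jaw":0.05}
    - {"xyz":[0,0,-0.018],"rotation":[0,0,0],"jaw":0.05}
    - {"xyz":[0,0,-0.01],"rotation":[0,0,0],"jaw":0.05}
    - {"xyz":[0,0,0],"rotation":[0,0,0],"jaw":0.03}
    - {"xyz":[0,0,0],"rotation":[0,0,0],"jaw":0.005}
    - {"xyz":[0,0,0],"rotation":[0,0,0],"jaw":0.005}
  grip_force: 30

```text
time: 3.15
position: [0.5497, -0.0413, 0.1048]
ee_rot: [[1.0, 0.021, 0.002], [0.021, -1.0, -0.001], [0.002, 0.001, -1.0]]
wrist_force: [-4.2, 0.7, 2.8]
width: 0.0139
```

arm_command:
  increments:
    - {"xyz":[0,0,0],"rotation":[0,0,0],"jaw":0.005}
    - {"xyz":[0,0,0],"rotation":[0,0,0],"jaw":0.005}
    - {"xyz":[0.01,0.0002,0],"rotation":[0,0,0],"jaw":0.005}
    - {"xyz":[0.02,0.0004,0],"rotation":[0,0,0],"jaw":0.005}
    - {"xyz":[0.02,0.0004,0],"rotation":[0,0,0],"jaw":0.005}
    - {"xyz":[0.02,0.0004,0],"rotation":[0,0,0],"jaw":0.005}
    - {"xyz":[0.02,0.0004,0],"rotation":[0,0,0],"jaw":0.005}
    - {"xyz":[0.02,0.0004,0],"rotation":[0,0,0],"jaw":0.005}

```text
time: 3.82
position: [0.6598, -0.0385, 0.105]
ee_rot: [[1.0, 0.021, 0.001], [0.021, -1.0, 0.001], [0.001, -0.001, -1.0]]
wrist_force: [-4.4, 2.8, 7.1]
width: 0.011
```

arm_command:
  increments:
    - {"xyz":[0.02,0.0004,0],"rotation":[0,0,0],"jaw":0.005}
    - {"xyz":[0.014,0.0003,0],"rotation":[0,0,0],"jaw":0.005}
    - {"xyz":[0.008,0.0002,0],"rotation":[0,0,0],"jaw":0.005}
    - {"xyz":[0,0,0],"rotation":[0,0,0],"jaw":0.005}
    - {"xyz":[0,0,0],"rotation":[0,0,0],"jaw":0.05}
    - {"xyz":[0,0,0],"rotation":[0,0,0],"jaw":0.06}
    - {"xyz":[0,0,0],"rotation":[0,0,0],"jaw":0.06}
    - {"xyz":[0,0,0.03],"rotation":[0,0,0],"jaw":0.06}

```text
time: 4.48
position: [0.6989, -0.038, 0.1284]
ee_rot: [[1.0, 0.02, -0.009], [0.02, -1.0, 0.002], [-0.009, -0.002, -1.0]]
wrist_force: [-0.9, 0.3, -0.5]
width: 0.0589
```

arm_command:
  increments:
    - {"xyz":[-0.02,0.0,0.04],"rotation":[0,0,0],"jaw":0.06}
    - {"xyz":[-0.035,0,0.02],"rotation":[0,0,0],"jaw":0.06}
    - {"xyz":[-0.035,0,0.02],"rotation":[0,0,0],"jaw":0.06}
    - {"xyz":[-0.035,0,0],"rotation":[0,0,0],"jaw":0.06}
    - {"xyz":[0,0,0],"rotation":[0,0,0],"jaw":0.06}
    - {"xyz":[0,0,0],"rotation":[0,0,0],"jaw":0.06}
    - {"xyz":[0,0,0],"rotation":[0,0,0],"jaw":0.06}
    - {"xyz":[0,0,0],"rotation":[0,0,0],"jaw":0.06}

```text
time: 5.15
position: [0.5787, -0.0386, 0.2106]
ee_rot: [[1.0, 0.02, 0.001], [0.02, -1.0, -0.0], [0.001, 0.0, -1.0]]
wrist_force: [-0.1, 0.4, 0.0]
width: 0.0602
```

```bash
python3 - <<'E'
from h import *
from scipy.ndimage import label
st()
c=manip.capture("wrist"); W=pts(c); save("wrist2",c); np.save("Ww2.npy",W)
p=sel(W,.6,.9,-.1,.05,.108,.13); print("rib",len(p),rect(p))
p=sel(W,.52,.66,-.15,.07,.049,.085); print("obj",len(p))
m=(W[...,0]>.525)&(W[...,0]<.665)&(W[...,1]>-.13)&(W[...,1]<.05)&(W[...,2]>.051)&(W[...,2]<.085)
l,n=label(m)
for i in range(1,n+1):
    g=W[l==i]
    if len(g)>60: print("cc",len(g),rect(g),np.median(g,0).round(4),g[:,2].max())
E
```

```text
t 5.15 pos [ 0.5787 -0.0386  0.2106] yaw 1.14 z [ 0.001 -0.    -1.   ] w 0.0602 F [-0.1  0.4  0. ]
rib 1749 [[686.3, -38.7], [12.6, 79.8], 1.3]
obj 7429
cc 2405 [[601.2, -21.7], [38.5, 60.0], 72.3] [ 0.6001 -0.0182  0.0692] 0.07868608539493627
```

View pics/wrist2.png

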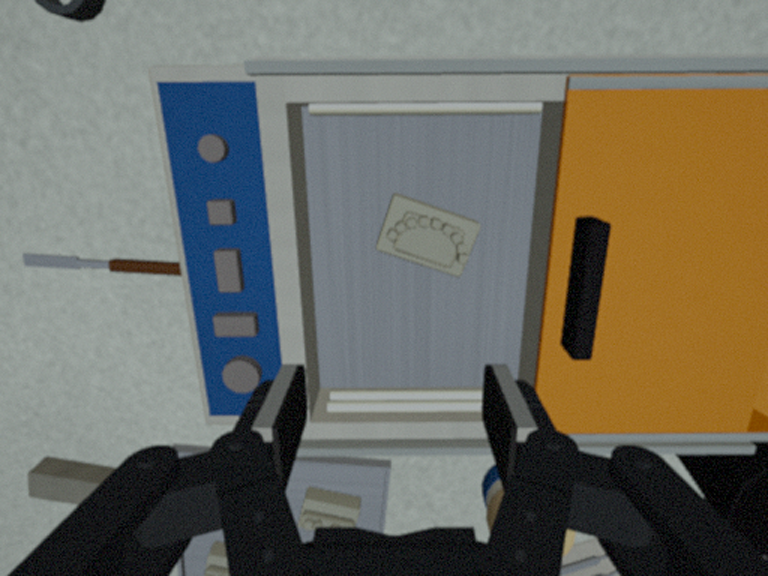

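arm_command:
  increments:
    - {"xyz":[0.036,0,0],"rotation":[0,0,0],"jaw":0.06}
    - {"xyz":[0.036,0,0],"rotation":[0,0,0],"jaw":0.06}
    - {"xyz":[0.036,0,-0.02],"rotation":[0,0,0],"jaw":0.06}
    - {"xyz":[0,0,-0.03],"rotation":[0,0,0],"jaw":0.06}
    - {"xyz":[0,0,-0.03],"rotation":[0,0,0],"jaw":0.06}
    - {"xyz":[0,0,-0.02],"rotation":[0,0,0],"jaw":0.06}
    - {"xyz":[0,0,-0.0065],"rotation":[0,0,0],"jaw":0.06}
    - {"xyz":[0,0,0],"rotation":[0,0,0],"jaw":0.03}
  grip_force: 60

```text
time: 5.87
position: [0.6853, -0.0382, 0.1019]
ee_rot: [[1.0, 0.02, -0.003], [0.02, -1.0, 0.001], [-0.003, -0.001, -1.0]]
wrist_force: [0.8, -0.1, -0.4]
width: 0.0494
```

arm_command:
  increments:
    - {"xyz":[0,0,0],"rotation":[0,0,0],"jaw":0.0}
    - {"xyz":[0,0,0],"rotation":[0,0,0],"jaw":0.0}
    - {"xyz":[0,0,0],"rotation":[0,0,0],"jaw":0.0}
    - {"xyz":[0,0,0],"rotation":[0,0,0],"jaw":0.0}
    - {"xyz":[0.005,0,0],"rotation":[0,0,0],"jaw":0.0}
    - {"xyz":[0.005,0,0],"rotation":[0,0,0],"jaw":0.0}
    - {"xyz":[0.005,0.0004,0],"rotation":[0,0,0],"jaw":0.0}
    - {"xyz":[0,0,0],"rotation":[0,0,0],"jaw":0.0}

```text
time: 6.53
position: [0.6861, -0.0384, 0.1058]
ee_rot: [[0.999, 0.02, -0.04], [0.02, -1.0, -0.001], [-0.04, -0.0, -0.999]]
wrist_force: [-79.1, -4.6, 40.1]
width: 0.0103
```

```bash
python3 - <<'E'
from h import *
st()
c=manip.capture("top"); W=pts(c); save("top2",c,3,(190,60,390,260))
p=sel(W,.45,.9,-.18,.13,.0940,.0985);
r=c["pixels"].astype(int); m=(r[...,0]-r[...,2]>60)&(W[...,1]<.2)&(W[...,1]>-.25); p=W[m]; p=p[(p[:,2]<.0995)&(p[:,2]>.09)]; print(rect(p))
E
```

```text
t 6.53 pos [ 0.6861 -0.0384  0.1058] yaw 1.13 z [-0.04  -0.001 -0.999] w 0.0103 F [-79.1  -4.6  40.1]
[[752.9, -46.4], [188.3, 164.7], 89.9]
```

View pics/top2.png

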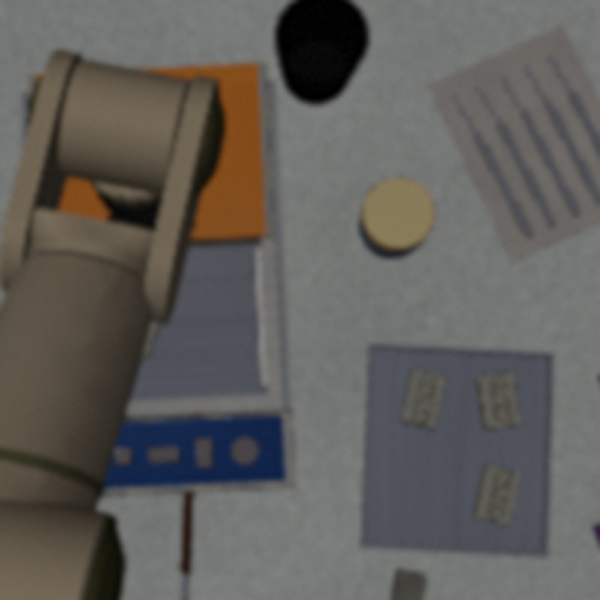

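The 79 N of force shows the cover is already at its open stop. It must have started about 18 mm open. I'll relax, release and back off.

arm_command:
  increments:
    - {"xyz":[-0.008,0,0],"rotation":[0,0,0],"jaw":0.0}
    - {"xyz":[-0.007,-0.0004,0],"rotation":[0,0,0],"jaw":0.0}
    - {"xyz":[0,0,0],"rotation":[0,0,0],"jaw":0.03}
    - {"xyz":[0,0,0],"rotation":[0,0,0],"jaw":0.06}
    - {"xyz":[0,0,0],"rotation":[0,0,0],"jaw":0.06}
    - {"xyz":[0,0,0.03],"rotation":[0,0,0],"jaw":0.06}
    - {"xyz":[0,0,0.035],"rotation":[0,0,0],"jaw":0.06}
    - {"xyz":[-0.02,0,0.03],"rotation":[0,0,0],"jaw":0.06}
  grip_force: 30

```text
time: 7.25
position: [0.6675, -0.0385, 0.2]
ee_rot: [[1.0, 0.02, 0.002], [0.02, -1.0, -0.0], [0.002, 0.0, -1.0]]
wrist_force: [0.3, -0.8, 0.8]
width: 0.0602
```

arm_command:
  increments:
    - {"xyz":[-0.03,0,0],"rotation":[0,0,0],"jaw":0.06}
    - {"xyz":[-0.035,0,0],"rotation":[0,0,0],"jaw":0.06}
    - {"xyz":[-0.02,0,0],"rotation":[0,0,0],"jaw":0.06}
    - {"xyz":[0,0,0],"rotation":[0,0,0],"jaw":0.06}
    - {"xyz":[0,0,0],"rotation":[0,0,0],"jaw":0.06}
    - {"xyz":[0,0,0],"rotation":[0,0,0],"jaw":0.06}
    - {"xyz":[0,0,0],"rotation":[0,0,0],"jaw":0.06}
    - {"xyz":[0,0,0],"rotation":[0,0,0],"jaw":0.06}

```text
time: 7.92
position: [0.5813, -0.0384, 0.1986]
ee_rot: [[1.0, 0.02, -0.0], [0.02, -1.0, 0.0], [-0.0, -0.0, -1.0]]
wrist_force: [-0.2, -0.4, -0.3]
width: 0.06
```

```bash
python3 - <<'E'
from h import *
from scipy.ndimage import label
st()
c=manip.capture("wrist"); W=pts(c); save("wrist3",c)
p=sel(W,.6,.9,-.1,.05,.108,.13); print("rib",len(p),rect(p))
p=sel(W,.4,.9,-.3,.2,.0415,.048); print("floor",len(p),rect(p), np.median(p[:,2]))
m=(W[...,0]>.525)&(W[...,0]<.665)&(W[...,1]>-.13)&(W[...,1]<.05)&(W[...,2]>.051)&(W[...,2]<.085)
l,n=label(m)
for i in range(1,n+1):
    g=W[l==i]
    if len(g)>60: print("cc",len(g),rect(g),np.median(g,0).round(4),g[:,2].max())
    
m=(W[...,0]>.41)&(W[...,0]<.52)&(W[...,1]>-.17)&(W[...,1]<.1)&(W[...,2]>.0675)&(W[...,2]<.08)
l,n=label(m)
for i in range(1,n+1):
    g=W[l==i]
    if len(g)>60: print("key",len(g),rect(g),np.median(g,0).round(4))
E
```

```text
t 7.92 pos [ 0.5813 -0.0384  0.1986] yaw 1.15 z [-0.  0. -1.] w 0.06 F [-0.2 -0.4 -0.3]
rib 1903 [[684.6, -38.6], [13.0, 79.4], 1.6]
floor 25709 [[657.2, -120.3], [237.8, 447.1], 37.1] 0.04502579421185526
cc 2594 [[601.2, -21.6], [38.4, 60.0], 72.3] [ 0.6004 -0.0179  0.0693] 0.0782658512031415
key 294 [[471.2, 31.5], [15.0, 15.3], 69.8] [0.4716 0.0314 0.0704]
key 293 [[472.1, -6.1], [15.3, 14.2], 1.2] [ 0.4725 -0.0059  0.0704]
key 485 [[473.1, -44.3], [15.4, 28.0], 0.7] [ 0.4736 -0.0435  0.0704]
key 428 [[474.1, -81.7], [28.0, 14.6], 0.3] [ 0.4744 -0.0814  0.0705]
key 477 [[475.1, -119.7], [24.9, 24.7], 42.7] [ 0.4753 -0.1194  0.0705]
```

View pics/wrist3.png

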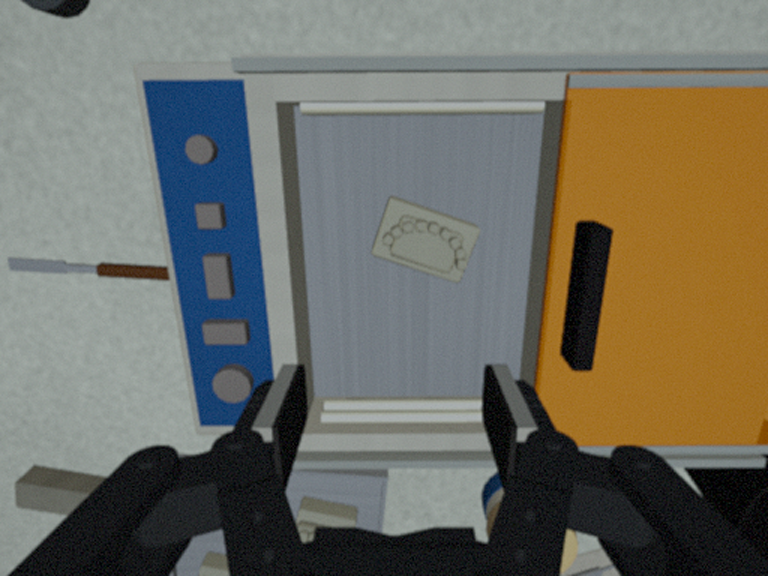

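arm_command:
  increments:
    - {"xyz":[0.0025,0.0021,0],"rotation":[0,0,7.1],"jaw":0.054}
    - {"xyz":[0.0025,0.0021,0],"rotation":[0,0,7.1],"jaw":0.054}
    - {"xyz":[0.0025,0.0021,0],"rotation":[0,0,7.1],"jaw":0.054}
    - {"xyz":[0.0025,0.0021,0],"rotation":[0,0,7.1],"jaw":0.054}
    - {"xyz":[0.0025,0.0021,-0.01],"rotation":[0,0,7.1],"jaw":0.054}
    - {"xyz":[0.0025,0.0021,-0.01],"rotation":[0,0,7.1],"jaw":0.054}
    - {"xyz":[0.0025,0.0021,-0.01],"rotation":[0,0,7.1],"jaw":0.054}
    - {"xyz":[0.0024,0.0021,-0.01],"rotation":[0,0,7.1],"jaw":0.054}

```text
time: 8.63
position: [0.6008, -0.0214, 0.1583]
ee_rot: [[0.525, 0.851, -0.0], [0.851, -0.525, -0.0], [-0.0, -0.0, -1.0]]
wrist_force: [-0.2, -0.1, -1.0]
width: 0.054
```

arm_command:
  increments:
    - {"xyz":[0,0,-0.01],"rotation":[0,0,7.15],"jaw":0.054}
    - {"xyz":[0,0,-0.01],"rotation":[0,0,7.15],"jaw":0.054}
    - {"xyz":[0,0,-0.02],"rotation":[0,0,0],"jaw":0.054}
    - {"xyz":[0,0,-0.02],"rotation":[0,0,0],"jaw":0.054}
    - {"xyz":[0,0,-0.02],"rotation":[0,0,0],"jaw":0.054}
    - {"xyz":[0,0,-0.015],"rotation":[0,0,0],"jaw":0.054}
    - {"xyz":[0,0,-0.01],"rotation":[0,0,0],"jaw":0.054}
    - {"xyz":[0,0,0],"rotation":[0,0,0],"jaw":0.054}

```text
time: 9.3
position: [0.5997, -0.0213, 0.0519]
ee_rot: [[0.305, 0.952, -0.004], [0.952, -0.305, 0.001], [-0.0, -0.004, -1.0]]
wrist_force: [-0.4, 0.6, -0.0]
width: 0.0542
```

```bash
python3 - <<'E'
from h import *
st()
c=manip.capture("wrist"); save("wrist4",c)
E
```

```text
t 9.3 pos [ 0.5997 -0.0213  0.0519] yaw 72.24 z [-0.004  0.001 -1.   ] w 0.0542 F [-0.4  0.6 -0. ]
```

View pics/wrist4.png

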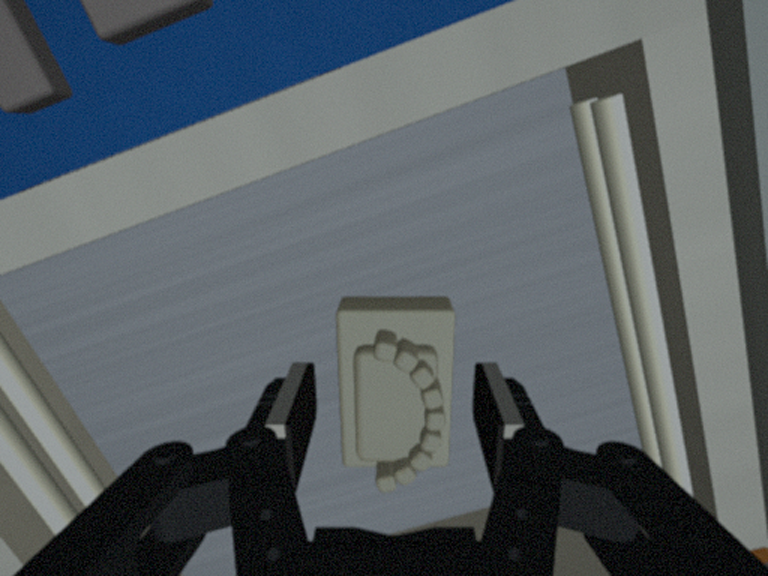

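The cast is centred between the jaws in the display at (395,390). I'll lower 4 mm, grip and lift.

arm_command:
  increments:
    - {"xyz":[0.001,0,-0.004],"rotation":[0,0,0],"jaw":0.054}
    - {"xyz":[0,0,0],"rotation":[0,0,0],"jaw":0.03}
    - {"xyz":[0,0,0],"rotation":[0,0,0],"jaw":0.03}
    - {"xyz":[0,0,0],"rotation":[0,0,0],"jaw":0.03}
    - {"xyz":[0,0,0],"rotation":[0,0,0],"jaw":0.03}
    - {"xyz":[0,0,0],"rotation":[0,0,0],"jaw":0.03}
    - {"xyz":[0,0,0.01],"rotation":[0,0,0],"jaw":0.03}
    - {"xyz":[0,0,0.02],"rotation":[0,0,0],"jaw":0.03}
  grip_force: 35

```text
time: 10.02
position: [0.6, -0.0213, 0.0788]
ee_rot: [[0.305, 0.952, -0.005], [0.952, -0.305, 0.001], [-0.0, -0.005, -1.0]]
wrist_force: [0.0, 0.2, -1.4]
width: 0.0371
```

arm_command:
  increments:
    - {"xyz":[0,0,0.03],"rotation":[0,0,0],"jaw":0.03}
    - {"xyz":[0,0,0.035],"rotation":[0,0,0],"jaw":0.03}
    - {"xyz":[0,0.02,0.035],"rotation":[0,0,0],"jaw":0.03}
    - {"xyz":[-0.01,0.03,0],"rotation":[0,0,0],"jaw":0.03}
    - {"xyz":[-0.01,0.035,0],"rotation":[0,0,0],"jaw":0.03}
    - {"xyz":[-0.013,0.035,0],"rotation":[0,0,0],"jaw":0.03}
    - {"xyz":[-0.013,0.035,0],"rotation":[0,0,0],"jaw":0.03}
    - {"xyz":[-0.013,0.035,0],"rotation":[0,0,0],"jaw":0.03}

```text
time: 10.68
position: [0.5412, 0.1699, 0.1806]
ee_rot: [[0.305, 0.952, -0.0], [0.952, -0.305, 0.0], [-0.0, -0.0, -1.0]]
wrist_force: [0.8, 0.4, -1.9]
width: 0.0374
```

```bash
python3 - <<'E'
from h import *
st()
c=manip.capture("wrist"); save("wrist5",c)
E
```

```text
t 10.68 pos [0.5412 0.1699 0.1806] yaw 72.22 z [-0.  0. -1.] w 0.0374 F [ 0.8  0.4 -1.9]
```

View pics/wrist5.png

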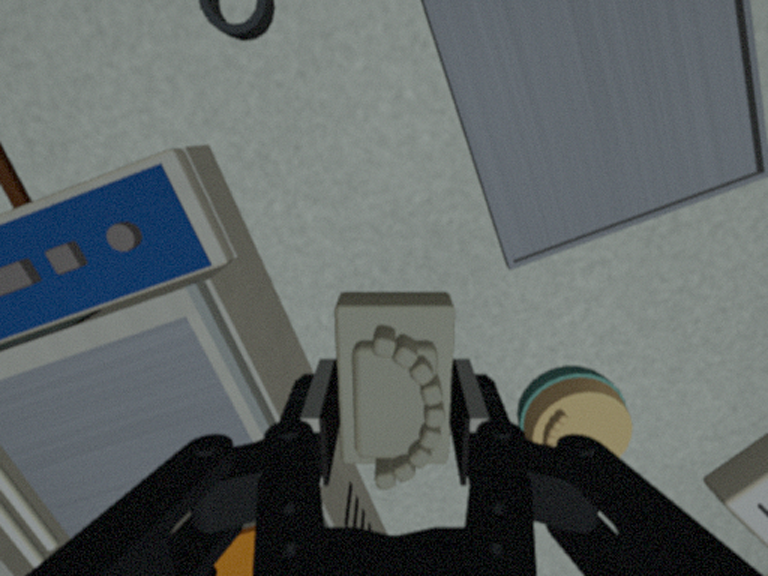

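arm_command:
  increments:
    - {"xyz":[-0.014,0.032,0],"rotation":[0,0,0],"jaw":0.03}
    - {"xyz":[-0.014,0.032,0],"rotation":[0,0,0],"jaw":0.03}
    - {"xyz":[-0.014,0.032,0],"rotation":[0,0,0],"jaw":0.03}
    - {"xyz":[-0.014,0.032,-0.02],"rotation":[0,0,0],"jaw":0.03}
    - {"xyz":[-0.014,0.032,-0.02],"rotation":[0,0,0],"jaw":0.03}
    - {"xyz":[0,0,-0.04],"rotation":[0,0,0],"jaw":0.03}
    - {"xyz":[0,0,-0.04],"rotation":[0,0,0],"jaw":0.03}
    - {"xyz":[0,0,-0.025],"rotation":[0,0,0],"jaw":0.03}

```text
time: 11.4
position: [0.4704, 0.3285, 0.0322]
ee_rot: [[0.304, 0.953, -0.004], [0.953, -0.304, -0.002], [-0.003, -0.003, -1.0]]
wrist_force: [-0.5, -0.3, -1.6]
width: 0.0372
```

```bash
python3 - <<'E'
from h import *
st()
c=manip.capture("wrist"); W=pts(c); p=sel(W,.37,.57,.24,.42,-.01,.009); print(np.median(p[:,2]),len(p)); st()
E
```

```text
t 11.4 pos [0.4704 0.3285 0.0322] yaw 72.33 z [-0.004 -0.002 -1.   ] w 0.0372 F [-0.5 -0.3 -1.6]
0.003691204162375436 65300
t 11.45 pos [0.469  0.3274 0.0286] yaw 72.28 z [-0.01  -0.004 -1.   ] w 0.0368 F [-1.6 -1.8 -5.5]
```

arm_command:
  increments:
    - {"xyz":[0,0,-0.012],"rotation":[0,0,0],"jaw":0.03}
    - {"xyz":[0,0,-0.006],"rotation":[0,0,0],"jaw":0.03}
    - {"xyz":[0,0,0],"rotation":[0,0,0],"jaw":0.03}
    - {"xyz":[0,0,0],"rotation":[0,0,0],"jaw":0.03}
    - {"xyz":[0,0,0],"rotation":[0,0,0],"jaw":0.03}
    - {"xyz":[0,0,0],"rotation":[0,0,0],"jaw":0.03}
    - {"xyz":[0,0,0],"rotation":[0,0,0],"jaw":0.03}
    - {"xyz":[0,0,0],"rotation":[0,0,0],"jaw":0.03}

```text
time: 12.12
position: [0.4724, 0.3285, 0.0176]
ee_rot: [[0.305, 0.952, 0.001], [0.952, -0.305, 0.0], [0.0, 0.001, -1.0]]
wrist_force: [-0.1, 0.9, -1.0]
width: 0.0366
```

Now the last 9 mm down, then release, then straight up.

arm_command:
  increments:
    - {"xyz":[0,0,-0.005],"rotation":[0,0,0],"jaw":0.03}
    - {"xyz":[0,0,-0.004],"rotation":[0,0,0],"jaw":0.03}
    - {"xyz":[0,0,0],"rotation":[0,0,0],"jaw":0.03}
    - {"xyz":[0,0,0],"rotation":[0,0,0],"jaw":0.03}
    - {"xyz":[0,0,0],"rotation":[0,0,0],"jaw":0.045}
    - {"xyz":[0,0,0],"rotation":[0,0,0],"jaw":0.056}
    - {"xyz":[0,0,0],"rotation":[0,0,0],"jaw":0.056}
    - {"xyz":[0,0,0.01],"rotation":[0,0,0],"jaw":0.056}

```text
time: 12.78
position: [0.4713, 0.328, 0.0166]
ee_rot: [[0.305, 0.952, -0.004], [0.952, -0.305, -0.001], [-0.002, -0.003, -1.0]]
wrist_force: [-0.6, 0.4, -0.5]
width: 0.0564
```

arm_command:
  increments:
    - {"xyz":[0,0,0.04],"rotation":[0,0,0],"jaw":0.056}
    - {"xyz":[0,0,0.04],"rotation":[0,0,0],"jaw":0.056}
    - {"xyz":[0,0,0.04],"rotation":[0,0,0],"jaw":0.056}
    - {"xyz":[0,0,0.04],"rotation":[0,0,0],"jaw":0.056}
    - {"xyz":[0,-0.02,0.02],"rotation":[0,0,0],"jaw":0.056}
    - {"xyz":[0,-0.035,0],"rotation":[0,0,0],"jaw":0.056}
    - {"xyz":[0,-0.041,0],"rotation":[0,0,0],"jaw":0.056}
    - {"xyz":[0,-0.041,0],"rotation":[0,0,0],"jaw":0.056}

```text
time: 13.45
position: [0.4718, 0.1904, 0.199]
ee_rot: [[0.303, 0.953, 0.001], [0.953, -0.303, 0.0], [0.001, 0.001, -1.0]]
wrist_force: [0.7, -0.6, -0.3]
width: 0.056
```

```bash
python3 - <<'E'
from h import *
st()
c=manip.capture("top"); W=pts(c); save("top3",c,1.5)
def obj(x0,x1,y0,y1,z0,z1):
    from scipy.ndimage import label
    m=(W[...,0]>x0)&(W[...,0]<x1)&(W[...,1]>y0)&(W[...,1]<y1)&(W[...,2]>z0)&(W[...,2]<z1)
    l,n=label(m)
    for i in range(1,n+1):
        g=W[l==i]
        if len(g)>60: print(len(g),rect(g),np.median(g,0).round(4),g[:,2].max().round(3))
obj(.37,.57,.24,.42,.0135,.06)
obj(.37,.57,-.41,-.25,.0135,.06)
E
```

```text
t 13.45 pos [0.4718 0.1904 0.199 ] yaw 72.33 z [ 0.001  0.    -1.   ] w 0.056 F [ 0.7 -0.6 -0.3]
213 [[523.9, -293.1], [34.4, 51.7], 76.6] [ 0.5233 -0.2913  0.0242] 0.04
217 [[521.2, -365.5], [52.0, 34.3], 8.0] [ 0.521  -0.3627  0.024 ] 0.04
220 [[429.4, -361.7], [35.5, 52.0], 76.2] [ 0.4295 -0.3588  0.0238] 0.041
```

View pics/top3.png

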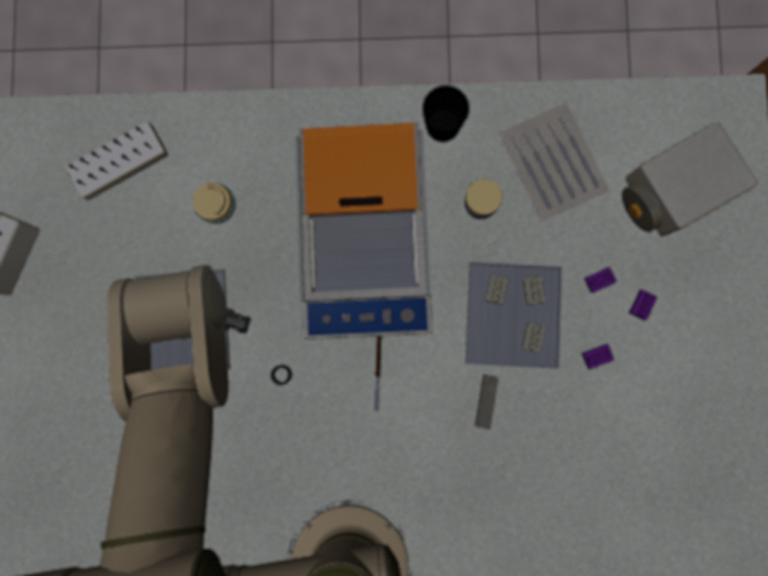

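arm_command:
  increments:
    - {"xyz":[0.0043,-0.0403,0],"rotation":[0,0,2.15],"jaw":0.05}
    - {"xyz":[0.0043,-0.0403,0],"rotation":[0,0,2.15],"jaw":0.05}
    - {"xyz":[0.0043,-0.0403,0],"rotation":[0,0,0],"jaw":0.05}
    - {"xyz":[0.0043,-0.0403,0],"rotation":[0,0,0],"jaw":0.05}
    - {"xyz":[0.0043,-0.0403,0],"rotation":[0,0,0],"jaw":0.05}
    - {"xyz":[0.0043,-0.0403,0],"rotation":[0,0,0],"jaw":0.05}
    - {"xyz":[0.0043,-0.0403,0],"rotation":[0,0,0],"jaw":0.05}
    - {"xyz":[0.0043,-0.0403,0],"rotation":[0,0,0],"jaw":0.05}

```text
time: 14.17
position: [0.5064, -0.1329, 0.1988]
ee_rot: [[0.233, 0.972, 0.001], [0.972, -0.233, -0.0], [-0.0, 0.001, -1.0]]
wrist_force: [0.8, 0.0, 0.2]
width: 0.0502
```

arm_command:
  increments:
    - {"xyz":[0.0043,-0.0403,0],"rotation":[0,0,0],"jaw":0.05}
    - {"xyz":[0.0043,-0.0403,0],"rotation":[0,0,0],"jaw":0.05}
    - {"xyz":[0.0043,-0.0403,0],"rotation":[0,0,0],"jaw":0.05}
    - {"xyz":[0.0043,-0.0403,0],"rotation":[0,0,0],"jaw":0.05}
    - {"xyz":[0,0,-0.03],"rotation":[0,0,0],"jaw":0.05}
    - {"xyz":[0,0,-0.03],"rotation":[0,0,0],"jaw":0.05}
    - {"xyz":[0,0,-0.03],"rotation":[0,0,0],"jaw":0.05}
    - {"xyz":[0,0,-0.02],"rotation":[0,0,0],"jaw":0.05}

```text
time: 14.83
position: [0.523, -0.2917, 0.0858]
ee_rot: [[0.233, 0.972, -0.002], [0.972, -0.233, 0.002], [0.001, -0.003, -1.0]]
wrist_force: [1.2, 0.2, 0.5]
width: 0.0499
```

```bash
cat >> h.py <<'E'
def objs(W,x0,x1,y0,y1,z0,z1,n0=60):
    from scipy.ndimage import label
    m=(W[...,0]>x0)&(W[...,0]<x1)&(W[...,1]>y0)&(W[...,1]<y1)&(W[...,2]>z0)&(W[...,2]<z1)
    l,n=label(m)
    for i in range(1,n+1):
        g=W[l==i]
        if len(g)>n0: print(len(g),rect(g),np.median(g,0).round(4),g[:,2].max().round(3))
E
python3 - <<'E'
from h import *
st()
c=manip.capture("wrist"); W=pts(c);save("wrist6",c); st()
objs(W,.37,.57,-.41,-.245,.0145,.06)
E
```

```text
t 14.83 pos [ 0.523  -0.2917  0.0858] yaw 76.51 z [-0.002  0.002 -1.   ] w 0.0499 F [1.2 0.2 0.5]
t 14.88 pos [ 0.5219 -0.2907  0.0828] yaw 76.51 z [-0.006  0.005 -1.   ] w 0.0498 F [-0.9  2.  -4.1]
4573 [[429.7, -364.3], [34.7, 52.1], 75.9] [ 0.4287 -0.3593  0.0223] 0.038
3207 [[523.7, -295.9], [34.0, 51.7], 76.2] [ 0.5204 -0.2947  0.0222] 0.037
3181 [[520.9, -368.7], [51.8, 34.7], 6.5] [ 0.5173 -0.3636  0.0223] 0.037
```

View pics/wrist6.png

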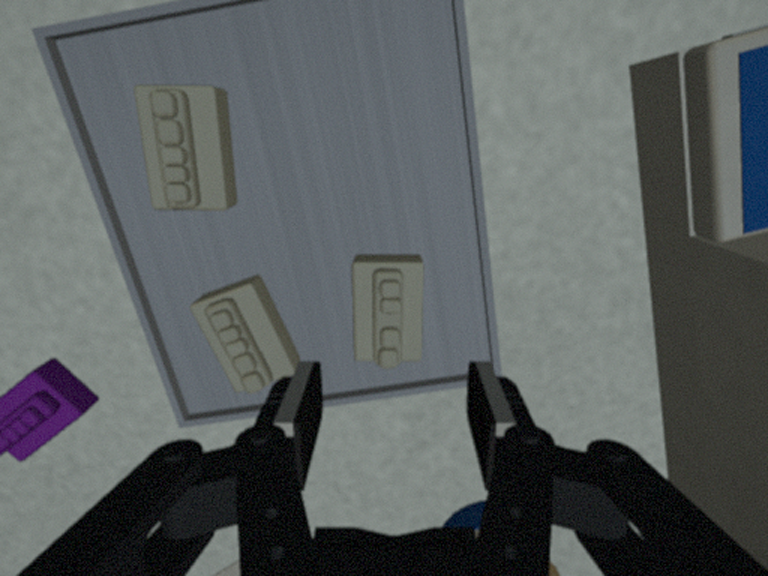

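Cast 1 is between the jaws. Purple stays outside the tray. Going down and gripping.

arm_command:
  increments:
    - {"xyz":[0,-0.001,-0.03],"rotation":[0,0,0],"jaw":0.05}
    - {"xyz":[0,0,-0.025],"rotation":[0,0,0],"jaw":0.05}
    - {"xyz":[0,0,-0.015],"rotation":[0,0,0],"jaw":0.05}
    - {"xyz":[0,0,-0.008],"rotation":[0,0,0],"jaw":0.05}
    - {"xyz":[0,0,-0.003],"rotation":[0,0,0],"jaw":0.05}
    - {"xyz":[0,0,0],"rotation":[0,0,0],"jaw":0.05}
    - {"xyz":[0,0,0],"rotation":[0,0,0],"jaw":0.026}
    - {"xyz":[0,0,0],"rotation":[0,0,0],"jaw":0.026}

```text
time: 15.55
position: [0.5246, -0.2936, 0.0087]
ee_rot: [[0.233, 0.973, 0.002], [0.973, -0.233, -0.002], [-0.001, 0.002, -1.0]]
wrist_force: [1.0, 0.4, -0.6]
width: 0.033
```

arm_command:
  increments:
    - {"xyz":[0,0,0],"rotation":[0,0,0],"jaw":0.026}
    - {"xyz":[0,0,0],"rotation":[0,0,0],"jaw":0.026}
    - {"xyz":[0,0,0],"rotation":[0,0,0],"jaw":0.026}
    - {"xyz":[0,0,0.01],"rotation":[0,0,0],"jaw":0.026}
    - {"xyz":[0,0,0.03],"rotation":[0,0,0],"jaw":0.026}
    - {"xyz":[0,0,0.04],"rotation":[0,0,0],"jaw":0.026}
    - {"xyz":[0,0,0.04],"rotation":[0,0,0],"jaw":0.026}
    - {"xyz":[0,0,0.04],"rotation":[0,0,0],"jaw":0.026}

```text
time: 16.22
position: [0.5235, -0.2928, 0.1698]
ee_rot: [[0.233, 0.973, 0.0], [0.973, -0.233, -0.0], [-0.0, 0.0, -1.0]]
wrist_force: [0.6, -0.6, -0.0]
width: 0.0333
```

```bash
python3 - <<'E'
from h import *
st()
c=manip.capture("wrist"); W=pts(c);save("wrist7",c); st()
c=manip.capture("top"); W=pts(c)
# chamber floor extents
p=sel(W,.45,.75,-.06,-.02,.043,.047); print("floor x",np.percentile(p[:,0],[1,99]), p[:,0].min(),p[:,0].max())
p=sel(W,.57,.62,-.2,.12,.043,.047); print("floor y",p[:,1].min(),p[:,1].max())
E
```

```text
t 16.22 pos [ 0.5235 -0.2928  0.1698] yaw 76.54 z [ 0. -0. -1.] w 0.0333 F [ 0.6 -0.6 -0. ]
t 16.27 pos [ 0.526  -0.2946  0.1785] yaw 76.56 z [ 0.011 -0.009 -1.   ] w 0.033 F [ 1.8 -1.   7. ]
floor x [0.52894574 0.67059114] 0.526292037875445 0.6726176614242664
floor y -0.13303474753419936 0.05580135172242899
```

View pics/wrist7.png

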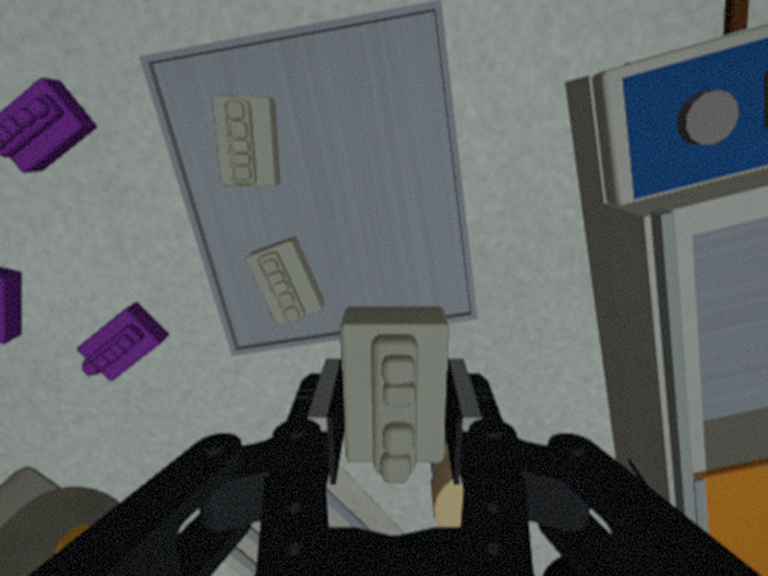

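arm_command:
  increments:
    - {"xyz":[0.0092,0.0393,0.005],"rotation":[0,0,-6.85],"jaw":0.026}
    - {"xyz":[0.0092,0.0393,0.005],"rotation":[0,0,-6.85],"jaw":0.026}
    - {"xyz":[0.0092,0.0393,0],"rotation":[0,0,-6.85],"jaw":0.026}
    - {"xyz":[0.0092,0.0393,0],"rotation":[0,0,-6.85],"jaw":0.026}
    - {"xyz":[0.0092,0.0393,0],"rotation":[0,0,-6.85],"jaw":0.026}
    - {"xyz":[0.0092,0.0393,0],"rotation":[0,0,-6.85],"jaw":0.026}
    - {"xyz":[0.0092,0.0393,0],"rotation":[0,0,-6.85],"jaw":0.026}
    - {"xyz":[0.0092,0.0393,0],"rotation":[0,0,-6.85],"jaw":0.026}

```text
time: 16.98
position: [0.5957, 0.0156, 0.1772]
ee_rot: [[0.922, 0.387, -0.0], [0.387, -0.922, 0.0], [-0.0, -0.0, -1.0]]
wrist_force: [0.1, -0.6, -0.5]
width: 0.033
```

arm_command:
  increments:
    - {"xyz":[0,0,0],"rotation":[0,0,-6.85],"jaw":0.026}
    - {"xyz":[0,0,0],"rotation":[0,0,-6.85],"jaw":0.026}
    - {"xyz":[0,0,-0.01],"rotation":[0,0,-6.85],"jaw":0.026}
    - {"xyz":[0,0,-0.03],"rotation":[0,0,0],"jaw":0.026}
    - {"xyz":[0,0,-0.03],"rotation":[0,0,0],"jaw":0.026}
    - {"xyz":[0,0,-0.02],"rotation":[0,0,0],"jaw":0.026}
    - {"xyz":[0,0,-0.01],"rotation":[0,0,0],"jaw":0.026}
    - {"xyz":[0,0,0],"rotation":[0,0,0],"jaw":0.026}

```text
time: 17.65
position: [0.5948, 0.0137, 0.0751]
ee_rot: [[0.999, 0.044, -0.004], [0.044, -0.999, 0.001], [-0.004, -0.001, -1.0]]
wrist_force: [-0.5, -0.5, 0.1]
width: 0.0328
```

```bash
python3 - <<'E'
from h import *
st()
c=manip.capture("wrist"); W=pts(c);save("wrist8",c); st()
E
```

```text
t 17.65 pos [0.5948 0.0137 0.0751] yaw 2.52 z [-0.004  0.001 -1.   ] w 0.0328 F [-0.5 -0.5  0.1]
t 17.7 pos [0.5958 0.0136 0.0769] yaw 2.52 z [-0.001  0.    -1.   ] w 0.0329 F [ 0.4 -1.3  0.3]
```

View pics/wrist8.png

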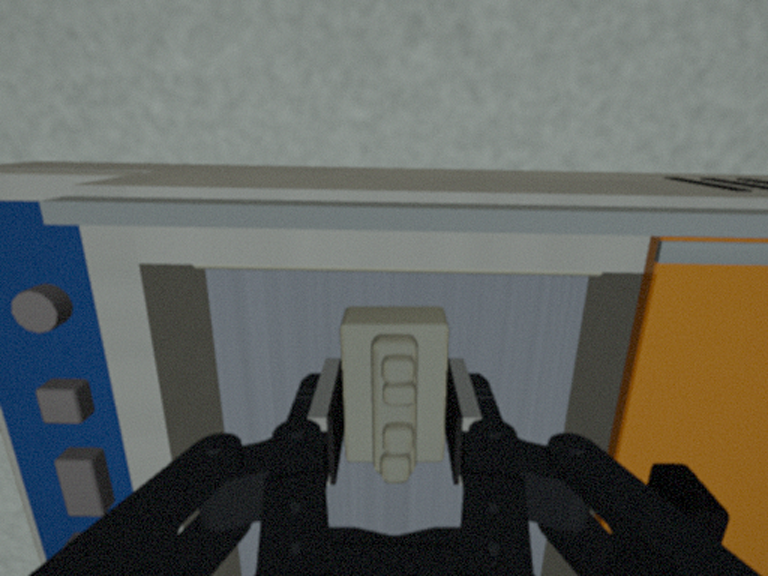

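arm_command:
  increments:
    - {"xyz":[0.002,0.007,-0.005],"rotation":[0,0,-1.3],"jaw":0.026}
    - {"xyz":[0,0,-0.01],"rotation":[0,0,0],"jaw":0.026}
    - {"xyz":[0,0,-0.008],"rotation":[0,0,0],"jaw":0.026}
    - {"xyz":[0,0,-0.003],"rotation":[0,0,0],"jaw":0.026}
    - {"xyz":[0,0,0],"rotation":[0,0,0],"jaw":0.026}
    - {"xyz":[0,0,0],"rotation":[0,0,0],"jaw":0.026}
    - {"xyz":[0,0,0],"rotation":[0,0,0],"jaw":0.026}
    - {"xyz":[0,0,0],"rotation":[0,0,0],"jaw":0.026}

```text
time: 18.37
position: [0.5982, 0.0204, 0.0515]
ee_rot: [[1.0, 0.021, 0.001], [0.021, -1.0, -0.0], [0.001, 0.0, -1.0]]
wrist_force: [0.3, -0.1, 0.4]
width: 0.0332
```

arm_command:
  increments:
    - {"xyz":[0,0,-0.002],"rotation":[0,0,0],"jaw":0.026}
    - {"xyz":[0,0,0],"rotation":[0,0,0],"jaw":0.026}
    - {"xyz":[0,0,0],"rotation":[0,0,0],"jaw":0.026}
    - {"xyz":[0,0,0],"rotation":[0,0,0],"jaw":0.036}
    - {"xyz":[0,0,0],"rotation":[0,0,0],"jaw":0.048}
    - {"xyz":[0,0,0],"rotation":[0,0,0],"jaw":0.05}
    - {"xyz":[0,0,0.01],"rotation":[0,0,0],"jaw":0.05}
    - {"xyz":[0,0,0.03],"rotation":[0,0,0],"jaw":0.05}

```text
time: 19.03
position: [0.596, 0.0208, 0.0863]
ee_rot: [[1.0, 0.021, -0.008], [0.021, -1.0, 0.001], [-0.008, -0.001, -1.0]]
wrist_force: [-0.8, -0.6, 0.1]
width: 0.0497
```

arm_command:
  increments:
    - {"xyz":[0,0,0.04],"rotation":[0,0,0],"jaw":0.05}
    - {"xyz":[0,0,0.04],"rotation":[0,0,0],"jaw":0.05}
    - {"xyz":[-0.005,-0.02,0.015],"rotation":[0,0,6.5],"jaw":0.05}
    - {"xyz":[-0.01,-0.038,0],"rotation":[0,0,6.5],"jaw":0.05}
    - {"xyz":[-0.01,-0.038,0],"rotation":[0,0,6.5],"jaw":0.05}
    - {"xyz":[-0.01,-0.038,0],"rotation":[0,0,6.5],"jaw":0.05}
    - {"xyz":[-0.01,-0.038,0],"rotation":[0,0,6.5],"jaw":0.05}
    - {"xyz":[-0.01,-0.038,0],"rotation":[0,0,6.5],"jaw":0.05}

```text
time: 19.7
position: [0.5422, -0.191, 0.1849]
ee_rot: [[0.76, 0.65, 0.001], [0.65, -0.76, -0.0], [0.0, 0.001, -1.0]]
wrist_force: [0.3, -0.1, -1.0]
width: 0.0496
```

```bash
python3 - <<'E'
from h import *
st()
c=manip.capture("top"); W=pts(c); save("top4",c,3,(60,60,390,260))
print("tray_out");objs(W,.38,.56,.25,.41,.0135,.06)
print("tray_in");objs(W,.38,.56,-.41,-.25,.0135,.06)
print("chamber");objs(W,.535,.66,-.13,.05,.052,.085)
E
```

```text
t 19.7 pos [ 0.5422 -0.191   0.1849] yaw 40.55 z [ 0.001 -0.    -1.   ] w 0.0496 F [ 0.3 -0.1 -1. ]
tray_out
268 [[470.4, 329.6], [39.8, 59.7], 70.7] [0.4701 0.3268 0.0262] 0.043
tray_in
216 [[521.2, -365.8], [51.8, 34.7], 8.1] [ 0.521  -0.3632  0.0237] 0.042
220 [[429.6, -361.7], [34.3, 52.2], 75.4] [ 0.4295 -0.3592  0.0239] 0.041
chamber
220 [[598.4, 23.3], [34.9, 51.2], 3.4] [0.5961 0.0224 0.0647] 0.08
```

View pics/top4.png

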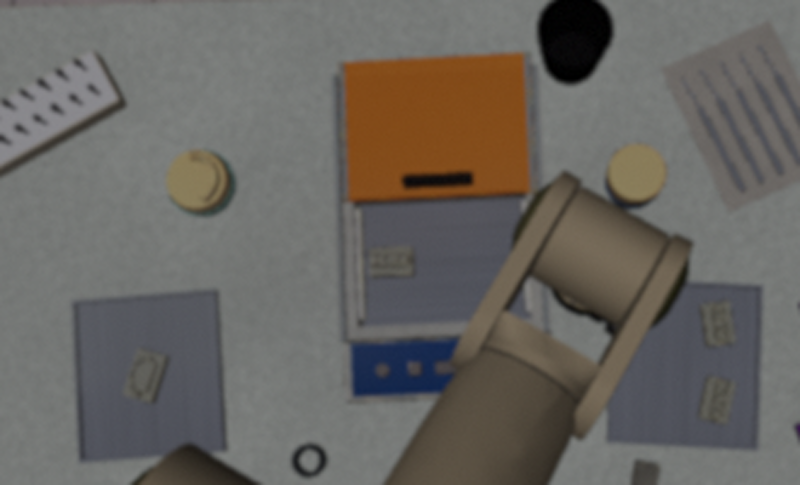

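arm_command:
  increments:
    - {"xyz":[-0.0042,-0.035,0],"rotation":[0,0,7.1],"jaw":0.05}
    - {"xyz":[-0.0042,-0.035,0],"rotation":[0,0,7.1],"jaw":0.05}
    - {"xyz":[-0.0042,-0.035,0],"rotation":[0,0,7.1],"jaw":0.05}
    - {"xyz":[-0.0042,-0.035,0],"rotation":[0,0,7.1],"jaw":0.05}
    - {"xyz":[-0.0042,-0.035,0],"rotation":[0,0,7.1],"jaw":0.05}
    - {"xyz":[0,0,-0.025],"rotation":[0,0,7.1],"jaw":0.05}
    - {"xyz":[0,0,-0.025],"rotation":[0,0,7.1],"jaw":0.05}
    - {"xyz":[0,0,-0.025],"rotation":[0,0,7.1],"jaw":0.05}

```text
time: 20.42
position: [0.5217, -0.3651, 0.1088]
ee_rot: [[-0.127, 0.992, 0.001], [0.992, 0.127, -0.001], [-0.001, 0.001, -1.0]]
wrist_force: [1.1, 0.5, 0.2]
width: 0.0498
```

```bash
python3 - <<'E'
from h import *
st()
c=manip.capture("wrist"); W=pts(c);save("wrist9",c); st()
objs(W,.37,.57,-.41,-.245,.0145,.06)
E
```

```text
t 20.42 pos [ 0.5217 -0.3651  0.1088] yaw 97.29 z [ 0.001 -0.001 -1.   ] w 0.0498 F [1.1 0.5 0.2]
t 20.47 pos [ 0.5202 -0.3632  0.1033] yaw 97.74 z [-0.006  0.006 -1.   ] w 0.05 F [-1.   1.5 -5.9]
3818 [[429.5, -364.6], [34.1, 52.1], 75.8] [ 0.4285 -0.3653  0.0222] 0.038
2706 [[521.0, -369.1], [51.8, 34.0], 6.6] [ 0.5175 -0.3695  0.0222] 0.038
```

View pics/wrist9.png

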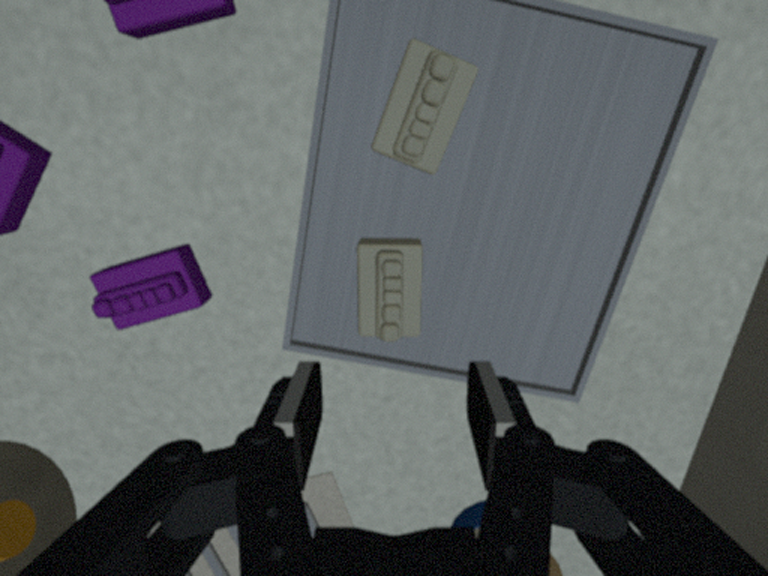

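arm_command:
  increments:
    - {"xyz":[0,-0.0015,-0.035],"rotation":[0,0,0],"jaw":0.05}
    - {"xyz":[0,0,-0.03],"rotation":[0,0,0],"jaw":0.05}
    - {"xyz":[0,0,-0.02],"rotation":[0,0,0],"jaw":0.05}
    - {"xyz":[0,0,-0.01],"rotation":[0,0,0],"jaw":0.05}
    - {"xyz":[0,0,-0.006],"rotation":[0,0,0],"jaw":0.05}
    - {"xyz":[0,0,0],"rotation":[0,0,0],"jaw":0.05}
    - {"xyz":[0,0,0],"rotation":[0,0,0],"jaw":0.05}
    - {"xyz":[0,0,0],"rotation":[0,0,0],"jaw":0.05}

```text
time: 21.13
position: [0.5226, -0.3665, 0.0097]
ee_rot: [[-0.122, 0.993, 0.002], [0.993, 0.122, -0.002], [-0.002, 0.002, -1.0]]
wrist_force: [-0.4, -0.0, -0.0]
width: 0.0499
```

arm_command:
  increments:
    - {"xyz":[0,0,-0.0015],"rotation":[0,0,0],"jaw":0.05}
    - {"xyz":[0,0,0],"rotation":[0,0,0],"jaw":0.026}
    - {"xyz":[0,0,0],"rotation":[0,0,0],"jaw":0.026}
    - {"xyz":[0,0,0],"rotation":[0,0,0],"jaw":0.026}
    - {"xyz":[0,0,0],"rotation":[0,0,0],"jaw":0.026}
    - {"xyz":[0,0,0],"rotation":[0,0,0],"jaw":0.026}
    - {"xyz":[0,0,0.01],"rotation":[0,0,0],"jaw":0.026}
    - {"xyz":[0,0,0.03],"rotation":[0,0,0],"jaw":0.026}

```text
time: 21.8
position: [0.5203, -0.3643, 0.0434]
ee_rot: [[-0.122, 0.993, -0.006], [0.993, 0.122, 0.006], [0.007, -0.005, -1.0]]
wrist_force: [-1.0, -0.9, -1.8]
width: 0.033
```

arm_command:
  increments:
    - {"xyz":[0,0,0.04],"rotation":[0,0,-3],"jaw":0.026}
    - {"xyz":[0,0,0.04],"rotation":[0,0,-7],"jaw":0.026}
    - {"xyz":[0,0,0.04],"rotation":[0,0,-7],"jaw":0.026}
    - {"xyz":[0.007,0.03,0.013],"rotation":[0,0,-7],"jaw":0.026}
    - {"xyz":[0.007,0.03,0],"rotation":[0,0,-7],"jaw":0.026}
    - {"xyz":[0.007,0.03,0],"rotation":[0,0,-7],"jaw":0.026}
    - {"xyz":[0.007,0.03,0],"rotation":[0,0,-7],"jaw":0.026}
    - {"xyz":[0.007,0.03,0],"rotation":[0,0,-7],"jaw":0.026}

```text
time: 22.47
position: [0.5569, -0.2144, 0.1801]
ee_rot: [[0.711, 0.703, 0.0], [0.703, -0.711, -0.0], [-0.0, 0.0, -1.0]]
wrist_force: [0.7, 0.3, -0.9]
width: 0.0332
```

```bash
python3 - <<'E'
from h import *
st()
c=manip.capture("wrist"); W=pts(c);save("wrist10",c); st()
E
```

```text
t 22.47 pos [ 0.5569 -0.2144  0.1801] yaw 44.65 z [ 0. -0. -1.] w 0.0332 F [ 0.7  0.3 -0.9]
t 22.52 pos [ 0.5578 -0.2092  0.1802] yaw 44.25 z [ 0.     0.003 -1.   ] w 0.0331 F [ 1.5  5.8 -0.7]
```

View pics/wrist10.png

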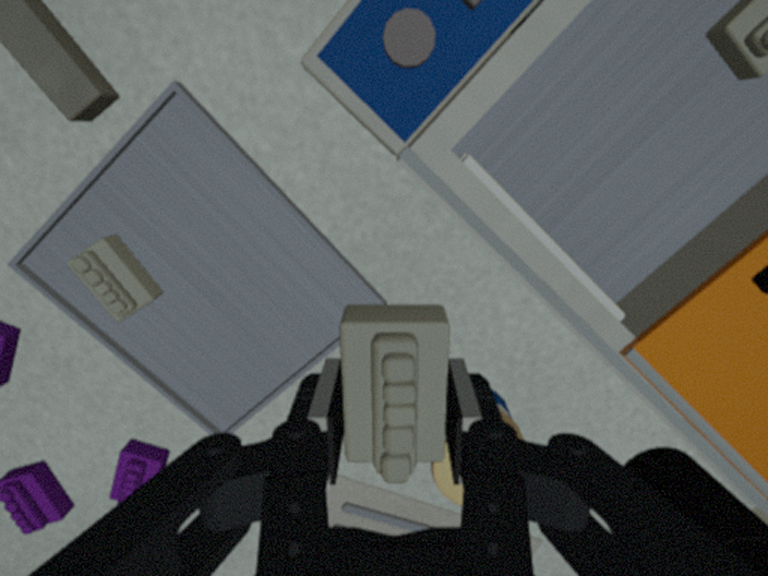

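arm_command:
  increments:
    - {"xyz":[0.006,0.025,0],"rotation":[0,0,-6.2],"jaw":0.026}
    - {"xyz":[0.006,0.025,0],"rotation":[0,0,-6.2],"jaw":0.026}
    - {"xyz":[0.006,0.025,0],"rotation":[0,0,-6.2],"jaw":0.026}
    - {"xyz":[0.006,0.025,0],"rotation":[0,0,-6.2],"jaw":0.026}
    - {"xyz":[0.006,0.025,0],"rotation":[0,0,-6.2],"jaw":0.026}
    - {"xyz":[0.006,0.025,0],"rotation":[0,0,-6.2],"jaw":0.026}
    - {"xyz":[0.006,0.025,0],"rotation":[0,0,-6.2],"jaw":0.026}
    - {"xyz":[0,0,-0.02],"rotation":[0,0,0],"jaw":0.026}

```text
time: 23.18
position: [0.601, -0.0374, 0.1631]
ee_rot: [[1.0, 0.026, 0.007], [0.026, -1.0, -0.001], [0.007, 0.001, -1.0]]
wrist_force: [0.1, 0.7, -0.7]
width: 0.0332
```

arm_command:
  increments:
    - {"xyz":[0,0,-0.03],"rotation":[0,0,0],"jaw":0.026}
    - {"xyz":[0,0,-0.03],"rotation":[0,0,0],"jaw":0.026}
    - {"xyz":[0,0,-0.02],"rotation":[0,0,0],"jaw":0.026}
    - {"xyz":[0,0,0],"rotation":[0,0,0],"jaw":0.026}
    - {"xyz":[0,0,0],"rotation":[0,0,0],"jaw":0.026}
    - {"xyz":[0,0,0],"rotation":[0,0,0],"jaw":0.026}
    - {"xyz":[0,0,0],"rotation":[0,0,0],"jaw":0.026}
    - {"xyz":[0,0,0],"rotation":[0,0,0],"jaw":0.026}

```text
time: 23.85
position: [0.5996, -0.0411, 0.0811]
ee_rot: [[1.0, 0.028, 0.003], [0.028, -1.0, -0.001], [0.003, 0.001, -1.0]]
wrist_force: [-0.8, -0.4, -0.8]
width: 0.0331
```

```bash
python3 - <<'E'
from h import *
st()
c=manip.capture("wrist"); W=pts(c);save("wrist11",c); st()
E
```

```text
t 23.85 pos [ 0.5996 -0.0411  0.0811] yaw 1.62 z [ 0.003 -0.001 -1.   ] w 0.0331 F [-0.8 -0.4 -0.8]
t 23.9 pos [ 0.5995 -0.0411  0.0808] yaw 1.62 z [ 0.002 -0.001 -1.   ] w 0.033 F [ 0.1  0.4 -0.3]
```

View pics/wrist11.png

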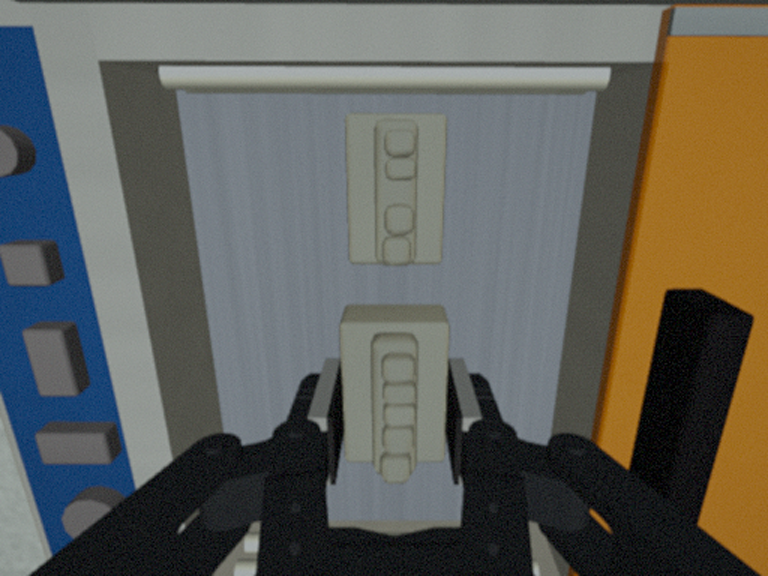

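arm_command:
  increments:
    - {"xyz":[0,0,-0.015],"rotation":[0,0,0],"jaw":0.026}
    - {"xyz":[0,0,-0.01],"rotation":[0,0,0],"jaw":0.026}
    - {"xyz":[0,0,-0.004],"rotation":[0,0,0],"jaw":0.026}
    - {"xyz":[0,0,-0.002],"rotation":[0,0,0],"jaw":0.026}
    - {"xyz":[0,0,0],"rotation":[0,0,0],"jaw":0.026}
    - {"xyz":[0,0,0],"rotation":[0,0,0],"jaw":0.026}
    - {"xyz":[0,0,0],"rotation":[0,0,0],"jaw":0.026}
    - {"xyz":[0,0,0],"rotation":[0,0,0],"jaw":0.026}

```text
time: 24.57
position: [0.5992, -0.041, 0.0488]
ee_rot: [[1.0, 0.028, 0.0], [0.028, -1.0, -0.0], [0.0, 0.0, -1.0]]
wrist_force: [-0.3, -0.4, -0.5]
width: 0.0329
```

arm_command:
  increments:
    - {"xyz":[0,0,0],"rotation":[0,0,0],"jaw":0.036}
    - {"xyz":[0,0,0],"rotation":[0,0,0],"jaw":0.048}
    - {"xyz":[0,0,0],"rotation":[0,0,0],"jaw":0.05}
    - {"xyz":[0,0,0.01],"rotation":[0,0,0],"jaw":0.05}
    - {"xyz":[0,0,0.03],"rotation":[0,0,0],"jaw":0.05}
    - {"xyz":[0,0,0.04],"rotation":[0,0,0],"jaw":0.05}
    - {"xyz":[0,0,0.04],"rotation":[0,0,0],"jaw":0.05}
    - {"xyz":[0,0,0.015],"rotation":[0,0,0],"jaw":0.05}

```text
time: 25.23
position: [0.6004, -0.0412, 0.1903]
ee_rot: [[1.0, 0.028, 0.009], [0.028, -1.0, -0.002], [0.009, 0.003, -1.0]]
wrist_force: [0.6, 0.2, 0.0]
width: 0.0498
```

arm_command:
  increments:
    - {"xyz":[-0.02,-0.036,0],"rotation":[0,0,7.1],"jaw":0.05}
    - {"xyz":[-0.02,-0.036,0],"rotation":[0,0,7.1],"jaw":0.05}
    - {"xyz":[-0.02,-0.036,0],"rotation":[0,0,7.1],"jaw":0.05}
    - {"xyz":[-0.02,-0.036,0],"rotation":[0,0,7.1],"jaw":0.05}
    - {"xyz":[-0.02,-0.036,0],"rotation":[0,0,7.1],"jaw":0.05}
    - {"xyz":[-0.02,-0.036,0],"rotation":[0,0,7.1],"jaw":0.05}
    - {"xyz":[-0.02,-0.036,0],"rotation":[0,0,7.1],"jaw":0.05}
    - {"xyz":[-0.02,-0.036,0],"rotation":[0,0,7.1],"jaw":0.05}

```text
time: 25.9
position: [0.4506, -0.3091, 0.1846]
ee_rot: [[0.581, 0.814, 0.001], [0.814, -0.581, -0.001], [-0.0, 0.001, -1.0]]
wrist_force: [1.1, 0.2, 0.4]
width: 0.05
```

```bash
python3 - <<'E'
from h import *
st()
c=manip.capture("top"); W=pts(c); save("top5",c,3,(60,60,390,260))
print("tray_out");objs(W,.38,.56,.25,.41,.0135,.06)
print("tray_in");objs(W,.38,.56,-.41,-.25,.0135,.06)
print("chamber");objs(W,.535,.66,-.13,.05,.052,.085)
c=manip.capture("wrist"); W=pts(c);save("wrist12",c); st()
objs(W,.37,.57,-.41,-.245,.0145,.06)
E
```

```text
t 25.9 pos [ 0.4506 -0.3091  0.1846] yaw 54.46 z [ 0.001 -0.001 -1.   ] w 0.05 F [1.1 0.2 0.4]
tray_out
265 [[470.8, 330.2], [39.2, 60.0], 71.6] [0.4702 0.3266 0.0269] 0.039
tray_in
chamber
217 [[599.4, -37.1], [34.9, 49.9], 1.3] [ 0.5972 -0.0384  0.0649] 0.081
222 [[598.4, 22.0], [51.0, 36.6], 88.5] [0.5961 0.0225 0.0648] 0.083
t 26.0 pos [ 0.4495 -0.312   0.1843] yaw 54.12 z [ 0.    -0.002 -1.   ] w 0.0501 F [-0.1  0.2 -0.4]
1604 [[429.2, -364.1], [34.4, 51.8], 75.7] [ 0.4275 -0.3602  0.0221] 0.037
```

View pics/top5.png

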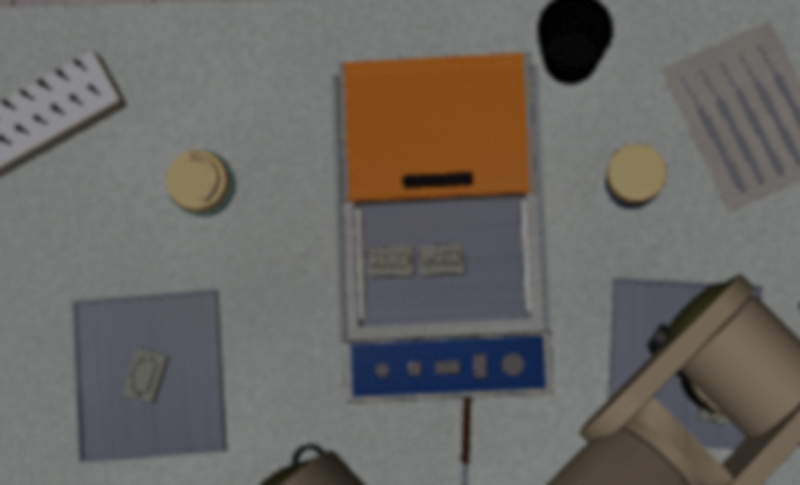

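arm_command:
  increments:
    - {"xyz":[-0.0067,-0.0168,0],"rotation":[0,0,7.1],"jaw":0.05}
    - {"xyz":[-0.0067,-0.0168,0],"rotation":[0,0,7.1],"jaw":0.05}
    - {"xyz":[-0.0067,-0.0168,0],"rotation":[0,0,7.1],"jaw":0.05}
    - {"xyz":[0,0,-0.035],"rotation":[0,0,0],"jaw":0.05}
    - {"xyz":[0,0,-0.03],"rotation":[0,0,0],"jaw":0.05}
    - {"xyz":[0,0,-0.02],"rotation":[0,0,0],"jaw":0.05}
    - {"xyz":[0,0,0],"rotation":[0,0,0],"jaw":0.05}
    - {"xyz":[0,0,0],"rotation":[0,0,0],"jaw":0.05}

```text
time: 26.67
position: [0.4319, -0.3578, 0.099]
ee_rot: [[0.252, 0.968, -0.0], [0.968, -0.252, 0.001], [0.001, -0.001, -1.0]]
wrist_force: [0.1, -0.3, 1.4]
width: 0.0498
```

```bash
python3 - <<'E'
from h import *
st()
c=manip.capture("wrist"); W=pts(c);save("wrist13",c); st()
objs(W,.37,.57,-.41,-.245,.0145,.06)
E
```

```text
t 26.67 pos [ 0.4319 -0.3578  0.099 ] yaw 75.42 z [-0.     0.001 -1.   ] w 0.0498 F [ 0.1 -0.3  1.4]
t 26.72 pos [ 0.4323 -0.3583  0.1   ] yaw 75.44 z [ 0.001 -0.001 -1.   ] w 0.0497 F [-0.1  0.1  0.3]
2912 [[429.1, -364.4], [34.1, 52.2], 75.8] [ 0.4255 -0.3627  0.0222] 0.037
```

View pics/wrist13.png

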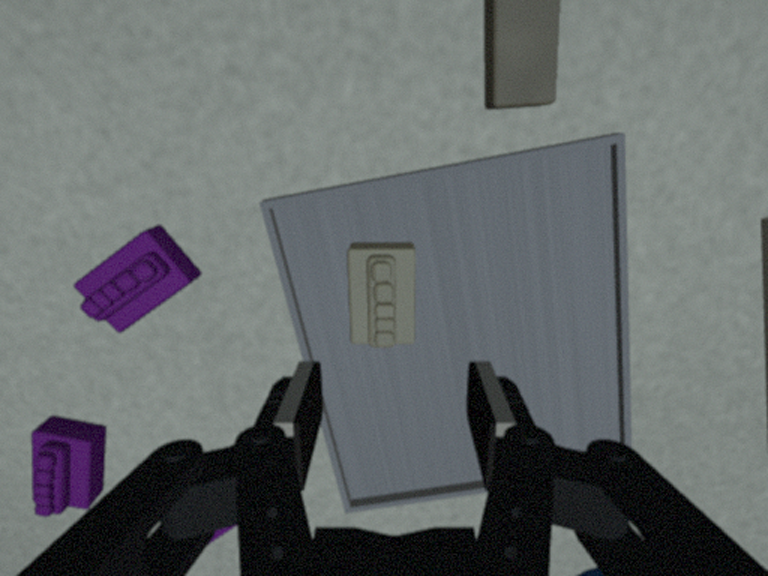

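arm_command:
  increments:
    - {"xyz":[-0.003,-0.005,-0.02],"rotation":[0,0,0.3],"jaw":0.05}
    - {"xyz":[0,0,-0.03],"rotation":[0,0,0],"jaw":0.05}
    - {"xyz":[0,0,-0.02],"rotation":[0,0,0],"jaw":0.05}
    - {"xyz":[0,0,-0.015],"rotation":[0,0,0],"jaw":0.05}
    - {"xyz":[0,0,-0.006],"rotation":[0,0,0],"jaw":0.05}
    - {"xyz":[0,0,0],"rotation":[0,0,0],"jaw":0.05}
    - {"xyz":[0,0,0],"rotation":[0,0,0],"jaw":0.05}
    - {"xyz":[0,0,0],"rotation":[0,0,0],"jaw":0.026}

```text
time: 27.38
position: [0.4293, -0.3639, 0.0093]
ee_rot: [[0.246, 0.969, 0.002], [0.969, -0.246, -0.002], [-0.002, 0.002, -1.0]]
wrist_force: [1.1, 0.6, -0.3]
width: 0.0391
```

arm_command:
  increments:
    - {"xyz":[0,0,0],"rotation":[0,0,0],"jaw":0.026}
    - {"xyz":[0,0,0],"rotation":[0,0,0],"jaw":0.026}
    - {"xyz":[0,0,0],"rotation":[0,0,0],"jaw":0.026}
    - {"xyz":[0,0,0],"rotation":[0,0,0],"jaw":0.026}
    - {"xyz":[0,0,0.01],"rotation":[0,0,0],"jaw":0.026}
    - {"xyz":[0,0,0.03],"rotation":[0,0,0],"jaw":0.026}
    - {"xyz":[0,0,0.04],"rotation":[0,0,0],"jaw":0.026}
    - {"xyz":[0,0,0.04],"rotation":[0,0,0],"jaw":0.026}

```text
time: 28.05
position: [0.4283, -0.3627, 0.1298]
ee_rot: [[0.246, 0.969, -0.001], [0.969, -0.246, 0.001], [0.001, -0.001, -1.0]]
wrist_force: [0.4, -1.2, 0.2]
width: 0.0331
```

arm_command:
  increments:
    - {"xyz":[0.0172,0.026,0.02],"rotation":[0,0,-6.77],"jaw":0.026}
    - {"xyz":[0.0172,0.026,0.02],"rotation":[0,0,-6.77],"jaw":0.026}
    - {"xyz":[0.0172,0.026,0.01],"rotation":[0,0,-6.77],"jaw":0.026}
    - {"xyz":[0.0172,0.026,0],"rotation":[0,0,-6.77],"jaw":0.026}
    - {"xyz":[0.0172,0.026,0],"rotation":[0,0,-6.77],"jaw":0.026}
    - {"xyz":[0.0172,0.026,0],"rotation":[0,0,-6.77],"jaw":0.026}
    - {"xyz":[0.0172,0.026,0],"rotation":[0,0,-6.77],"jaw":0.026}
    - {"xyz":[0.0172,0.026,0],"rotation":[0,0,-6.77],"jaw":0.026}

```text
time: 28.72
position: [0.5668, -0.1536, 0.1789]
ee_rot: [[0.932, 0.362, 0.001], [0.362, -0.932, -0.001], [0.001, 0.001, -1.0]]
wrist_force: [0.5, -1.1, -0.3]
width: 0.0329
```

arm_command:
  increments:
    - {"xyz":[0.0172,0.026,0],"rotation":[0,0,-6.77],"jaw":0.026}
    - {"xyz":[0.0172,0.026,0],"rotation":[0,0,-6.77],"jaw":0.026}
    - {"xyz":[0,0,0],"rotation":[0,0,-6.77],"jaw":0.026}
    - {"xyz":[0,0,-0.03],"rotation":[0,0,0],"jaw":0.026}
    - {"xyz":[0,0,-0.03],"rotation":[0,0,0],"jaw":0.026}
    - {"xyz":[0,0,0],"rotation":[0,0,0],"jaw":0.026}
    - {"xyz":[0,0,0],"rotation":[0,0,0],"jaw":0.026}
    - {"xyz":[0,0,0],"rotation":[0,0,0],"jaw":0.026}

```text
time: 29.38
position: [0.6014, -0.1035, 0.1198]
ee_rot: [[1.0, 0.022, 0.003], [0.022, -1.0, -0.001], [0.003, 0.001, -1.0]]
wrist_force: [0.6, 0.1, -0.5]
width: 0.033
```

```bash
python3 - <<'E'
from h import *
st()
c=manip.capture("wrist"); W=pts(c);save("wrist14",c); st()
objs(W,.53,.67,-.13,.06,.051,.085)
E
```

```text
t 29.38 pos [ 0.6014 -0.1035  0.1198] yaw 1.26 z [ 0.003 -0.001 -1.   ] w 0.033 F [ 0.6  0.1 -0.5]
t 29.43 pos [ 0.6015 -0.1036  0.12  ] yaw 1.26 z [ 0.003 -0.001 -1.   ] w 0.033 F [-0.2 -0.7 -1.1]
3452 [[599.6, 10.0], [34.1, 30.7], 1.6] [0.5997 0.0094 0.0631] 0.078
4416 [[600.2, -39.6], [34.1, 52.2], 2.2] [ 0.6001 -0.0372  0.0633] 0.079
```

View pics/wrist14.png

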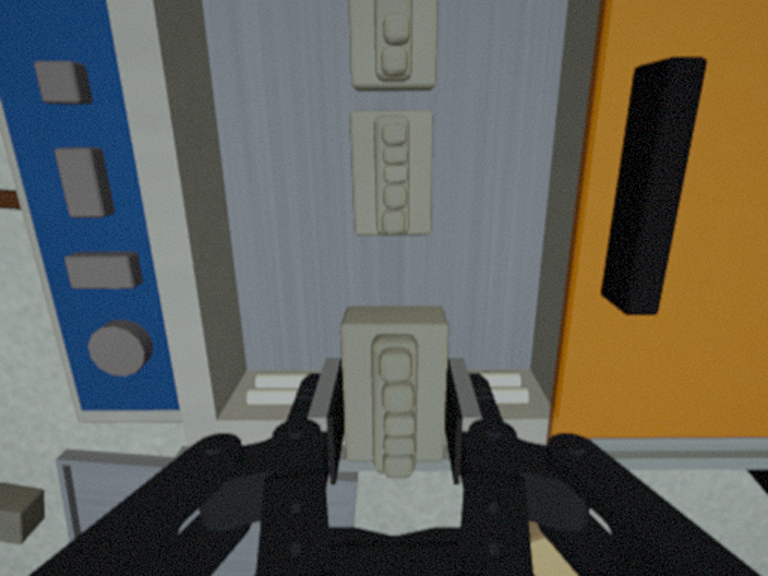

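arm_command:
  increments:
    - {"xyz":[0,0.002,-0.025],"rotation":[0,0,0],"jaw":0.026}
    - {"xyz":[0,0,-0.02],"rotation":[0,0,0],"jaw":0.026}
    - {"xyz":[0,0,-0.015],"rotation":[0,0,0],"jaw":0.026}
    - {"xyz":[0,0,-0.007],"rotation":[0,0,0],"jaw":0.026}
    - {"xyz":[0,0,-0.003],"rotation":[0,0,0],"jaw":0.026}
    - {"xyz":[0,0,0],"rotation":[0,0,0],"jaw":0.026}
    - {"xyz":[0,0,0],"rotation":[0,0,0],"jaw":0.026}
    - {"xyz":[0,0,0],"rotation":[0,0,0],"jaw":0.026}

```text
time: 30.1
position: [0.6014, -0.1015, 0.0501]
ee_rot: [[1.0, 0.022, 0.003], [0.022, -1.0, -0.001], [0.003, 0.001, -1.0]]
wrist_force: [-2.1, 0.9, 6.8]
width: 0.0328
```

arm_command:
  increments:
    - {"xyz":[0,0,0],"rotation":[0,0,0],"jaw":0.036}
    - {"xyz":[0,0,0],"rotation":[0,0,0],"jaw":0.048}
    - {"xyz":[0,0,0],"rotation":[0,0,0],"jaw":0.05}
    - {"xyz":[0,0,0.01],"rotation":[0,0,0],"jaw":0.05}
    - {"xyz":[0,0,0.03],"rotation":[0,0,0],"jaw":0.05}
    - {"xyz":[0,0,0.04],"rotation":[0,0,0],"jaw":0.05}
    - {"xyz":[0,0,0.04],"rotation":[0,0,0],"jaw":0.05}
    - {"xyz":[0,0,0.015],"rotation":[0,0,0],"jaw":0.05}

```text
time: 30.77
position: [0.6022, -0.1016, 0.1894]
ee_rot: [[1.0, 0.022, 0.009], [0.022, -1.0, -0.003], [0.009, 0.003, -1.0]]
wrist_force: [-0.3, -0.0, 1.3]
width: 0.0501
```

arm_command:
  increments:
    - {"xyz":[-0.02,-0.036,0],"rotation":[0,0,0],"jaw":0.05}
    - {"xyz":[-0.02,-0.036,0],"rotation":[0,0,0],"jaw":0.05}
    - {"xyz":[-0.02,-0.036,0],"rotation":[0,0,0],"jaw":0.05}
    - {"xyz":[-0.02,-0.036,0],"rotation":[0,0,0],"jaw":0.05}
    - {"xyz":[-0.02,-0.036,0],"rotation":[0,0,0],"jaw":0.05}
    - {"xyz":[0,0,0],"rotation":[0,0,0],"jaw":0.05}
    - {"xyz":[0,0,0],"rotation":[0,0,0],"jaw":0.05}
    - {"xyz":[0,0,0],"rotation":[0,0,0],"jaw":0.05}

```text
time: 31.43
position: [0.5007, -0.281, 0.1832]
ee_rot: [[1.0, 0.022, 0.001], [0.022, -1.0, -0.0], [0.001, 0.0, -1.0]]
wrist_force: [1.0, -0.9, 0.9]
width: 0.0504
```

```bash
python3 - <<'E'
from h import *
st()
c=manip.capture("top"); W=pts(c); save("top6",c,3,(60,60,390,260))
print("tray_out");objs(W,.38,.56,.25,.41,.0135,.06)
print("tray_in");objs(W,.38,.56,-.41,-.25,.0135,.06)
print("chamber");objs(W,.535,.66,-.13,.05,.052,.085)
c=manip.capture("scene"); save("scene6",c)
E
```

```text
t 31.43 pos [ 0.5007 -0.281   0.1832] yaw 1.24 z [ 0.001 -0.    -1.   ] w 0.0504 F [ 1.  -0.9  0.9]
tray_out
272 [[470.7, 329.8], [39.9, 60.3], 71.2] [0.4702 0.3265 0.0263] 0.041
tray_in
chamber
225 [[601.6, -98.8], [34.4, 51.8], 0.5] [ 0.5995 -0.0989  0.0648] 0.081
220 [[599.6, -37.1], [35.0, 49.4], 0.1] [ 0.5971 -0.0384  0.0648] 0.082
221 [[598.3, 22.5], [34.0, 50.9], 1.8] [0.5959 0.0221 0.0648] 0.081
```

View pics/top6.png

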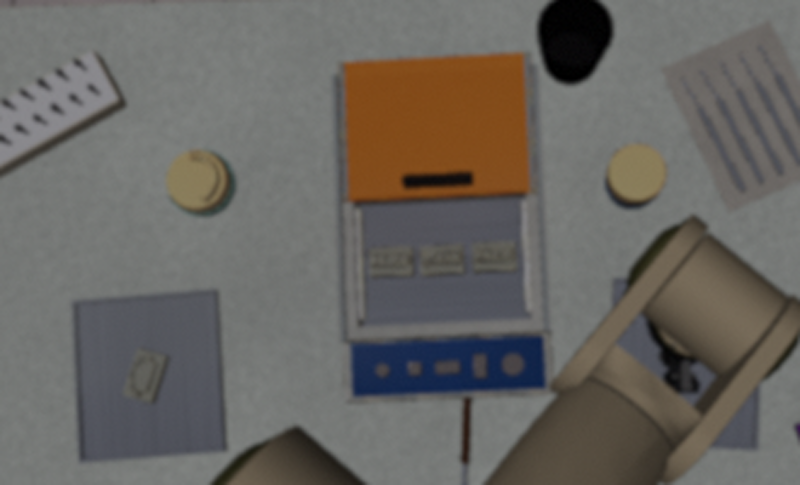

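View pics/scene6.png

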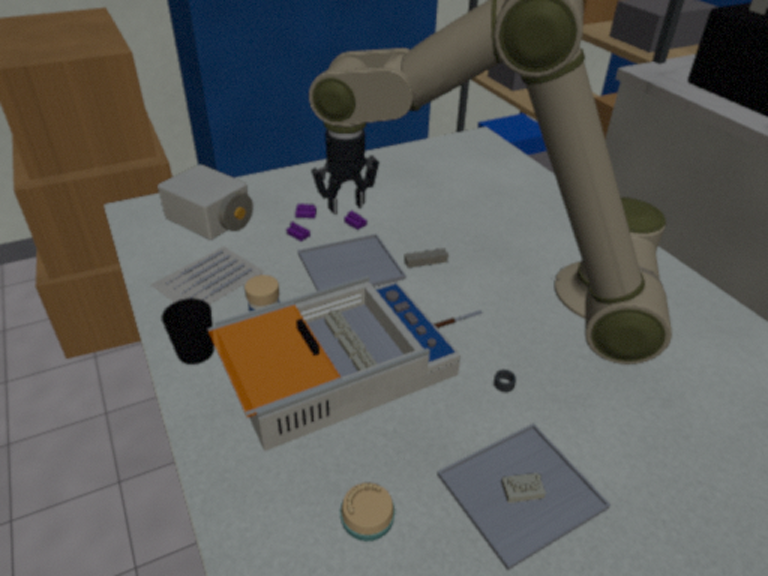

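All three casts stand in the chamber and the finished cast is in the left tray. Next I'll shut the cover: go above the rib at about (0.685, -0.0386).

arm_command:
  increments:
    - {"xyz":[0.023,0.0303,0],"rotation":[0,0,0],"jaw":0.05}
    - {"xyz":[0.023,0.0303,0],"rotation":[0,0,0],"jaw":0.05}
    - {"xyz":[0.023,0.0303,0],"rotation":[0,0,0],"jaw":0.05}
    - {"xyz":[0.023,0.0303,0],"rotation":[0,0,0],"jaw":0.05}
    - {"xyz":[0.023,0.0303,0],"rotation":[0,0,0],"jaw":0.05}
    - {"xyz":[0.023,0.0303,0],"rotation":[0,0,0],"jaw":0.05}
    - {"xyz":[0.023,0.0303,0],"rotation":[0,0,0],"jaw":0.05}
    - {"xyz":[0.0228,0.0303,0],"rotation":[0,0,0],"jaw":0.05}

```text
time: 32.2
position: [0.6854, -0.0352, 0.1828]
ee_rot: [[1.0, 0.024, 0.0], [0.024, -1.0, 0.0], [0.0, -0.0, -1.0]]
wrist_force: [0.5, -0.6, 0.2]
width: 0.0503
```

arm_command:
  increments:
    - {"xyz":[0,0,0],"rotation":[0,0,0],"jaw":0.05}
    - {"xyz":[0,0,0],"rotation":[0,0,0],"jaw":0.05}
    - {"xyz":[0,0,-0.02],"rotation":[0,0,0],"jaw":0.05}
    - {"xyz":[0,0,-0.025],"rotation":[0,0,0],"jaw":0.05}
    - {"xyz":[0,0,-0.015],"rotation":[0,0,0],"jaw":0.05}
    - {"xyz":[0,0,0],"rotation":[0,0,0],"jaw":0.05}
    - {"xyz":[0,0,0],"rotation":[0,0,0],"jaw":0.05}
    - {"xyz":[0,0,0],"rotation":[0,0,0],"jaw":0.05}

```text
time: 32.87
position: [0.6849, -0.0391, 0.1242]
ee_rot: [[1.0, 0.022, 0.002], [0.022, -1.0, -0.001], [0.002, 0.001, -1.0]]
wrist_force: [-0.2, 0.5, -0.8]
width: 0.0501
```

```bash
python3 - <<'E'
from h import *
st()
c=manip.capture("wrist"); W=pts(c);save("wrist15",c); st()
E
```

```text
t 32.87 pos [ 0.6849 -0.0391  0.1242] yaw 1.25 z [ 0.002 -0.001 -1.   ] w 0.0501 F [-0.2  0.5 -0.8]
t 32.92 pos [ 0.685  -0.0391  0.1244] yaw 1.26 z [ 0.003 -0.001 -1.   ] w 0.0497 F [-0.7 -1.  -0.5]
```

View pics/wrist15.png

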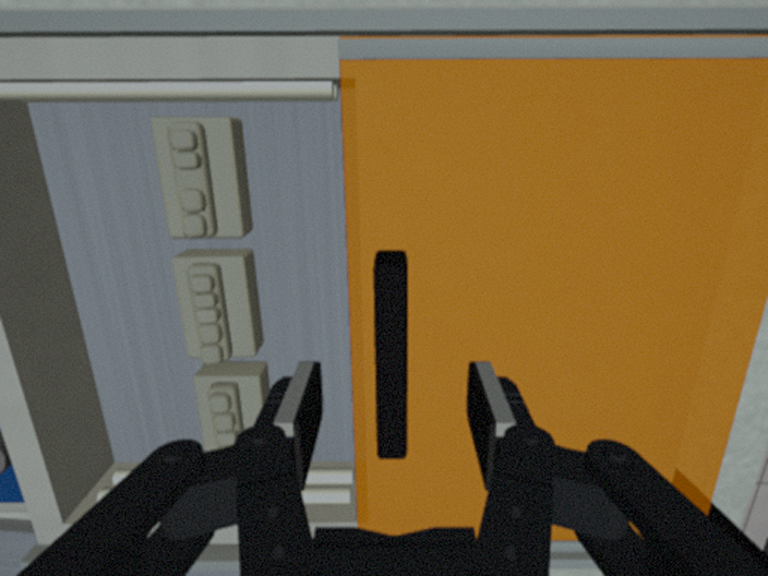

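arm_command:
  increments:
    - {"xyz":[0,0,-0.015],"rotation":[0,0,0],"jaw":0.05}
    - {"xyz":[0,0,-0.005],"rotation":[0,0,0],"jaw":0.05}
    - {"xyz":[0,0,0],"rotation":[0,0,0],"jaw":0.02}
    - {"xyz":[0,0,0],"rotation":[0,0,0],"jaw":0.0}
    - {"xyz":[0,0,0],"rotation":[0,0,0],"jaw":0.0}
    - {"xyz":[0,0,0],"rotation":[0,0,0],"jaw":0.0}
    - {"xyz":[0,0,0],"rotation":[0,0,0],"jaw":0.0}
    - {"xyz":[-0.005,-0.0001,0],"rotation":[0,0,0],"jaw":0.0}
  grip_force: 30

```text
time: 33.58
position: [0.6806, -0.039, 0.1036]
ee_rot: [[1.0, 0.022, 0.004], [0.022, -1.0, -0.001], [0.003, 0.001, -1.0]]
wrist_force: [2.7, -0.3, 5.7]
width: 0.0112
```

arm_command:
  increments:
    - {"xyz":[-0.012,-0.0002,0],"rotation":[0,0,0],"jaw":0.0}
    - {"xyz":[-0.018,-0.0004,0],"rotation":[0,0,0],"jaw":0.0}
    - {"xyz":[-0.018,-0.0004,0],"rotation":[0,0,0],"jaw":0.0}
    - {"xyz":[-0.018,-0.0004,0],"rotation":[0,0,0],"jaw":0.0}
    - {"xyz":[-0.018,-0.0004,0],"rotation":[0,0,0],"jaw":0.0}
    - {"xyz":[-0.018,-0.0004,0],"rotation":[0,0,0],"jaw":0.0}
    - {"xyz":[-0.018,-0.0004,0],"rotation":[0,0,0],"jaw":0.0}
    - {"xyz":[-0.01,-0.0002,0],"rotation":[0,0,0],"jaw":0.0}

```text
time: 34.25
position: [0.5487, -0.0423, 0.1036]
ee_rot: [[1.0, 0.022, 0.003], [0.022, -1.0, -0.002], [0.003, 0.002, -1.0]]
wrist_force: [4.2, -2.4, 3.6]
width: 0.0108
```

arm_command:
  increments:
    - {"xyz":[-0.01,-0.0002,0],"rotation":[0,0,0],"jaw":0.0}
    - {"xyz":[-0.006,-0.0001,0],"rotation":[0,0,0],"jaw":0.0}
    - {"xyz":[-0.003,0,0],"rotation":[0,0,0],"jaw":0.0}
    - {"xyz":[0,0,0],"rotation":[0,0,0],"jaw":0.0}
    - {"xyz":[0,0,0],"rotation":[0,0,0],"jaw":0.0}
    - {"xyz":[0,0,0],"rotation":[0,0,0],"jaw":0.0}
    - {"xyz":[0,0,0],"rotation":[0,0,0],"jaw":0.0}
    - {"xyz":[0,0,0],"rotation":[0,0,0],"jaw":0.0}

```text
time: 34.92
position: [0.5307, -0.0427, 0.1035]
ee_rot: [[1.0, 0.022, 0.001], [0.022, -1.0, -0.002], [0.001, 0.002, -1.0]]
wrist_force: [-2.4, -4.7, 9.2]
width: 0.0112
```

arm_command:
  increments:
    - {"xyz":[-0.001,0,0],"rotation":[0,0,0],"jaw":0.0}
    - {"xyz":[-0.001,0,0],"rotation":[0,0,0],"jaw":0.0}
    - {"xyz":[-0.001,0,0],"rotation":[0,0,0],"jaw":0.0}
    - {"xyz":[0,0,0],"rotation":[0,0,0],"jaw":0.0}
    - {"xyz":[0,0,0],"rotation":[0,0,0],"jaw":0.0}
    - {"xyz":[0,0,0],"rotation":[0,0,0],"jaw":0.0}
    - {"xyz":[0,0,0],"rotation":[0,0,0],"jaw":0.0}
    - {"xyz":[0,0,0],"rotation":[0,0,0],"jaw":0.0}

```text
time: 35.58
position: [0.5305, -0.0428, 0.1036]
ee_rot: [[1.0, 0.022, 0.008], [0.022, -1.0, -0.002], [0.008, 0.002, -1.0]]
wrist_force: [12.3, -2.9, 0.5]
width: 0.0112
```

At the shut stop: the TCP no longer moves and the force is 12 N. Releasing, lifting and checking.

arm_command:
  increments:
    - {"xyz":[0.003,0,0],"rotation":[0,0,0],"jaw":0.0}
    - {"xyz":[0,0,0],"rotation":[0,0,0],"jaw":0.03}
    - {"xyz":[0,0,0],"rotation":[0,0,0],"jaw":0.04}
    - {"xyz":[0,0,0],"rotation":[0,0,0],"jaw":0.04}
    - {"xyz":[0,0,0.02],"rotation":[0,0,0],"jaw":0.04}
    - {"xyz":[0,0,0.03],"rotation":[0,0,0],"jaw":0.04}
    - {"xyz":[0,0,0.04],"rotation":[0,0,0],"jaw":0.0}
    - {"xyz":[0,0,0.01],"rotation":[0,0,0],"jaw":0.0}

```text
time: 36.25
position: [0.5317, -0.0421, 0.2076]
ee_rot: [[1.0, 0.022, 0.007], [0.022, -1.0, -0.002], [0.007, 0.002, -1.0]]
wrist_force: [0.7, 0.0, 1.1]
width: 0.017
```

arm_command:
  increments:
    - {"xyz":[0,0,0],"rotation":[0,0,0],"jaw":0.0}
    - {"xyz":[0,0,0],"rotation":[0,0,0],"jaw":0.0}
    - {"xyz":[0,0,0],"rotation":[0,0,0],"jaw":0.0}
    - {"xyz":[0,0,0],"rotation":[0,0,0],"jaw":0.0}
    - {"xyz":[0,0,0],"rotation":[0,0,0],"jaw":0.0}
    - {"xyz":[0,0,0],"rotation":[0,0,0],"jaw":0.0}
    - {"xyz":[0,0,0],"rotation":[0,0,0],"jaw":0.0}
    - {"xyz":[0,0,0],"rotation":[0,0,0],"jaw":0.0}

```text
time: 36.92
position: [0.5304, -0.0419, 0.2023]
ee_rot: [[1.0, 0.022, -0.0], [0.022, -1.0, 0.0], [-0.0, -0.0, -1.0]]
wrist_force: [-0.6, 0.2, 0.2]
width: 0.0001
```

```bash
python3 - <<'E'
from h import *
st()
c=manip.capture("wrist"); W=pts(c);save("wrist16",c); st()
print("rib");objs(W,.5,.6,-.1,.02,.108,.13)
print("keys");objs(W,.43,.52,-.16,.07,.0675,.08)
E
```

```text
t 36.92 pos [ 0.5304 -0.0419  0.2023] yaw 1.27 z [-0.  0. -1.] w 0.0001 F [-0.6  0.2  0.2]
t 36.97 pos [ 0.5304 -0.0419  0.2024] yaw 1.26 z [-0.  0. -1.] w -0.0 F [-0.5 -0.1 -1. ]
rib
1374 [[532.4, -40.2], [11.6, 74.9], 1.7] [ 0.5326 -0.0372  0.118 ] 0.12
keys
277 [[471.0, 31.4], [15.3, 15.0], 44.3] [0.4711 0.0317 0.0705] 0.073
285 [[471.9, -6.6], [15.4, 14.7], 1.9] [ 0.4722 -0.0064  0.0704] 0.072
468 [[472.8, -44.3], [15.2, 27.9], 0.9] [ 0.4731 -0.0436  0.0705] 0.072
420 [[473.8, -81.7], [28.1, 14.7], 1.8] [ 0.4738 -0.0814  0.0704] 0.073
469 [[475.1, -120.3], [25.6, 24.5], 88.9] [ 0.475  -0.1193  0.0705] 0.072
```

View pics/wrist16.png

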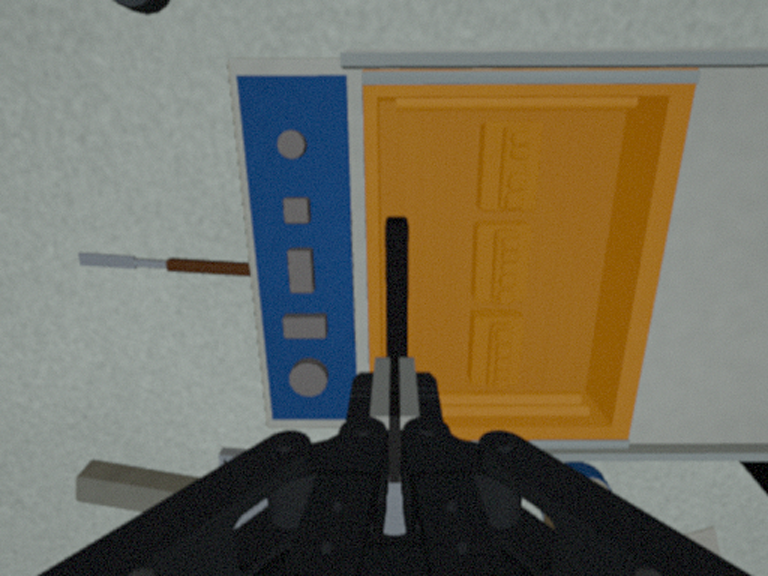

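The cover is shut: the rib is at x≈0.5315, one full travel from the open stop, and I felt the stop. The casts show through it, still in a row. Key positions are confirmed. Now going over standby with closed fingers.

arm_command:
  increments:
    - {"xyz":[-0.0155,0.0184,0],"rotation":[0,0,0],"jaw":0.0}
    - {"xyz":[-0.0155,0.0184,0],"rotation":[0,0,0],"jaw":0.0}
    - {"xyz":[-0.0155,0.0184,0],"rotation":[0,0,0],"jaw":0.0}
    - {"xyz":[-0.0155,0.0184,-0.03],"rotation":[0,0,0],"jaw":0.0}
    - {"xyz":[0,0,-0.04],"rotation":[0,0,0],"jaw":0.0}
    - {"xyz":[0,0,-0.03],"rotation":[0,0,0],"jaw":0.0}
    - {"xyz":[0,0,-0.0125],"rotation":[0,0,0],"jaw":0.0}
    - {"xyz":[0,0,0],"rotation":[0,0,0],"jaw":0.0}

```text
time: 37.63
position: [0.467, 0.032, 0.0877]
ee_rot: [[1.0, 0.022, -0.005], [0.022, -1.0, 0.001], [-0.005, -0.001, -1.0]]
wrist_force: [0.9, 1.0, -0.9]
width: 0.0001
```

```bash
python3 - <<'E'
from h import *
c=manip.capture("wrist"); save("wrist17",c)
for _ in range(3): manip.capture("wrist")
st()
E
```

```text
t 37.83 pos [0.4693 0.0315 0.0913] yaw 1.26 z [ 0.002 -0.    -1.   ] w -0.0002 F [ 1.1  0.2 -0. ]
```

View pics/wrist17.png

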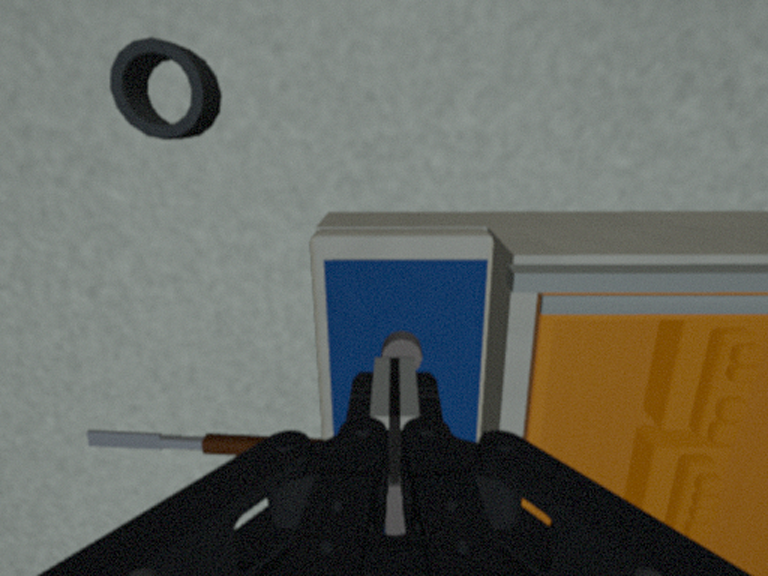

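arm_command:
  increments:
    - {"xyz":[0,0,-0.012],"rotation":[0,0,0],"jaw":0.0}
    - {"xyz":[0,0,-0.006],"rotation":[0,0,0],"jaw":0.0}
    - {"xyz":[0,0,-0.004],"rotation":[0,0,0],"jaw":0.0}
    - {"xyz":[0,0,-0.0035],"rotation":[0,0,0],"jaw":0.0}
    - {"xyz":[0,0,0],"rotation":[0,0,0],"jaw":0.0}
    - {"xyz":[0,0,0],"rotation":[0,0,0],"jaw":0.0}
    - {"xyz":[0,0,0],"rotation":[0,0,0],"jaw":0.0}
    - {"xyz":[0,0,0],"rotation":[0,0,0],"jaw":0.0}

```text
time: 38.5
position: [0.4688, 0.0316, 0.0658]
ee_rot: [[1.0, 0.022, 0.002], [0.022, -1.0, -0.0], [0.002, 0.0, -1.0]]
wrist_force: [-3.2, -0.8, 11.3]
width: 0.0001
```

```bash
python3 - <<'E'
from h import *
st(); c=manip.capture("wrist"); save("wrist18",c,2,(150,150,400,384)); st()
E
```

```text
t 38.5 pos [0.4688 0.0316 0.0658] yaw 1.27 z [ 0.002 -0.    -1.   ] w 0.0001 F [-3.2 -0.8 11.3]
t 38.55 pos [0.4688 0.0315 0.0658] yaw 1.27 z [ 0.002 -0.    -1.   ] w 0.0 F [-2.7  0.3 10.5]
```

View pics/wrist18.png

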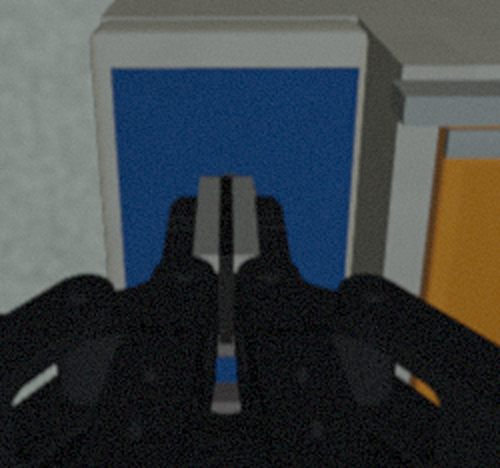

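Standby is fully down: TCP z 0.0658 with 11 N. Lifting and going to the long-cycle key.

arm_command:
  increments:
    - {"xyz":[0,0,0.03],"rotation":[0,0,0],"jaw":0.0}
    - {"xyz":[0,0,0],"rotation":[0,0,0],"jaw":0.0}
    - {"xyz":[0.0005,-0.025,0],"rotation":[0,0,0],"jaw":0.0}
    - {"xyz":[0.0005,-0.026,0],"rotation":[0,0,0],"jaw":0.0}
    - {"xyz":[0.0005,-0.025,0],"rotation":[0,0,0],"jaw":0.0}
    - {"xyz":[0,0,0],"rotation":[0,0,0],"jaw":0.0}
    - {"xyz":[0,0,0],"rotation":[0,0,0],"jaw":0.0}
    - {"xyz":[0,0,0],"rotation":[0,0,0],"jaw":0.0}

```text
time: 39.22
position: [0.4699, -0.044, 0.0946]
ee_rot: [[1.0, 0.022, -0.0], [0.022, -1.0, 0.0], [-0.0, -0.0, -1.0]]
wrist_force: [-0.0, 0.9, -0.5]
width: 0.0
```

```bash
python3 - <<'E'
from h import *
st(); c=manip.capture("wrist"); save("wrist19",c,2,(150,150,400,384)); st()
E
```

```text
t 39.22 pos [ 0.4699 -0.044   0.0946] yaw 1.25 z [-0.  0. -1.] w 0.0 F [-0.   0.9 -0.5]
t 39.27 pos [ 0.4698 -0.0437  0.0946] yaw 1.29 z [-0.  0. -1.] w 0.0004 F [ 0.4 -0.4 -0.2]
```

View pics/wrist19.png

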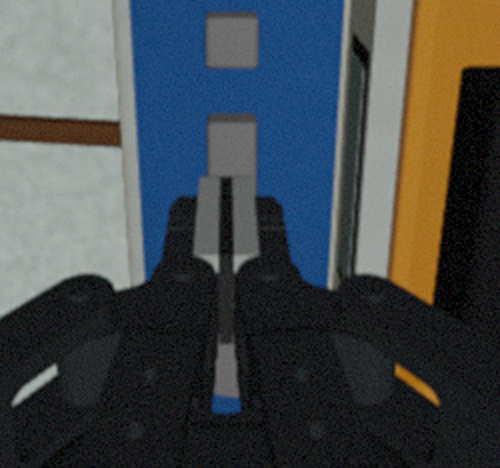

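arm_command:
  increments:
    - {"xyz":[0,0,-0.015],"rotation":[0,0,0],"jaw":0.0}
    - {"xyz":[0,0,-0.006],"rotation":[0,0,0],"jaw":0.0}
    - {"xyz":[0,0,-0.004],"rotation":[0,0,0],"jaw":0.0}
    - {"xyz":[0,0,-0.004],"rotation":[0,0,0],"jaw":0.0}
    - {"xyz":[0,0,0],"rotation":[0,0,0],"jaw":0.0}
    - {"xyz":[0,0,0],"rotation":[0,0,0],"jaw":0.0}
    - {"xyz":[0,0,0],"rotation":[0,0,0],"jaw":0.0}
    - {"xyz":[0,0,0],"rotation":[0,0,0],"jaw":0.0}

```text
time: 39.93
position: [0.4696, -0.0436, 0.066]
ee_rot: [[1.0, 0.023, -0.001], [0.023, -1.0, 0.001], [-0.001, -0.001, -1.0]]
wrist_force: [-2.9, 2.4, 6.6]
width: -0.0003
```

arm_command:
  increments:
    - {"xyz":[0,0,0.03],"rotation":[0,0,0],"jaw":0.0}
    - {"xyz":[0,0,0],"rotation":[0,0,0],"jaw":0.0}
    - {"xyz":[0.0005,-0.019,0],"rotation":[0,0,0],"jaw":0.0}
    - {"xyz":[0.0005,-0.019,0],"rotation":[0,0,0],"jaw":0.0}
    - {"xyz":[0,0,0],"rotation":[0,0,0],"jaw":0.0}
    - {"xyz":[0,0,0],"rotation":[0,0,0],"jaw":0.0}
    - {"xyz":[0,0,0],"rotation":[0,0,0],"jaw":0.0}
    - {"xyz":[0,0,0],"rotation":[0,0,0],"jaw":0.0}

```text
time: 40.6
position: [0.4708, -0.0817, 0.0955]
ee_rot: [[1.0, 0.023, -0.0], [0.023, -1.0, 0.0], [-0.0, -0.0, -1.0]]
wrist_force: [0.4, -0.6, -0.0]
width: 0.0004
```

```bash
python3 - <<'E'
from h import *
st(); c=manip.capture("wrist"); save("wrist20",c,2,(150,150,400,384)); st()
E
```

```text
t 40.6 pos [ 0.4708 -0.0817  0.0955] yaw 1.3 z [-0.  0. -1.] w 0.0004 F [ 0.4 -0.6 -0. ]
t 40.65 pos [ 0.4709 -0.0817  0.0955] yaw 1.31 z [-0.  0. -1.] w 0.0002 F [ 0.6 -0.2  0.6]
```

View pics/wrist20.png

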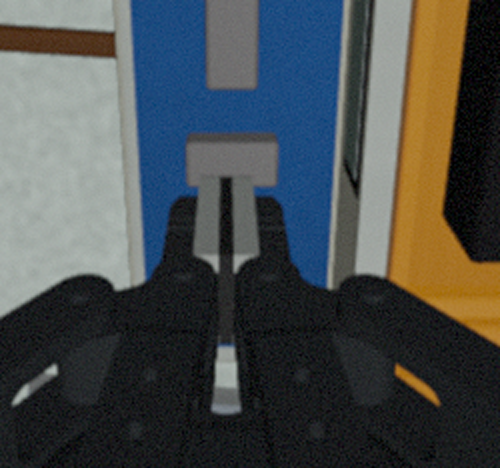

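The long key went down to z 0.066 with 6.6 N. Now the fan key, then over to start.

arm_command:
  increments:
    - {"xyz":[0,0,-0.015],"rotation":[0,0,0],"jaw":0.0}
    - {"xyz":[0,0,-0.007],"rotation":[0,0,0],"jaw":0.0}
    - {"xyz":[0,0,-0.004],"rotation":[0,0,0],"jaw":0.0}
    - {"xyz":[0,0,-0.004],"rotation":[0,0,0],"jaw":0.0}
    - {"xyz":[0,0,0],"rotation":[0,0,0],"jaw":0.0}
    - {"xyz":[0,0,0],"rotation":[0,0,0],"jaw":0.0}
    - {"xyz":[0,0,0],"rotation":[0,0,0],"jaw":0.0}
    - {"xyz":[0,0,0],"rotation":[0,0,0],"jaw":0.0}

```text
time: 41.32
position: [0.4706, -0.0818, 0.066]
ee_rot: [[1.0, 0.022, -0.001], [0.022, -1.0, 0.001], [-0.001, -0.001, -1.0]]
wrist_force: [-2.6, 2.8, 6.9]
width: -0.0001
```

arm_command:
  increments:
    - {"xyz":[0,0,0.03],"rotation":[0,0,0],"jaw":0.0}
    - {"xyz":[0,0,0],"rotation":[0,0,0],"jaw":0.0}
    - {"xyz":[0.0005,-0.019,0],"rotation":[0,0,0],"jaw":0.0}
    - {"xyz":[0.0005,-0.019,0],"rotation":[0,0,0],"jaw":0.0}
    - {"xyz":[0,0,0],"rotation":[0,0,0],"jaw":0.0}
    - {"xyz":[0,0,0],"rotation":[0,0,0],"jaw":0.0}
    - {"xyz":[0,0,0],"rotation":[0,0,0],"jaw":0.0}
    - {"xyz":[0,0,0],"rotation":[0,0,0],"jaw":0.0}

```text
time: 41.98
position: [0.4719, -0.1197, 0.0955]
ee_rot: [[1.0, 0.023, -0.0], [0.023, -1.0, 0.0], [-0.0, -0.0, -1.0]]
wrist_force: [-0.6, 0.1, -1.0]
width: -0.0001
```

```bash
python3 - <<'E'
from h import *
st(); c=manip.capture("wrist"); save("wrist21",c,2,(150,150,400,384)); st()
c=manip.capture("top"); save("top7",c,3,(60,60,390,260)); W=pts(c)
print("tray_out");objs(W,.38,.56,.25,.41,.0135,.06)
E
```

```text
t 41.98 pos [ 0.4719 -0.1197  0.0955] yaw 1.3 z [-0.  0. -1.] w -0.0001 F [-0.6  0.1 -1. ]
t 42.03 pos [ 0.4719 -0.1197  0.0955] yaw 1.31 z [-0.  0. -1.] w 0.0 F [-0.6  0.5  0.1]
tray_out
270 [[470.8, 330.0], [38.5, 60.5], 70.9] [0.4702 0.3264 0.0267] 0.041
```

View pics/wrist21.png

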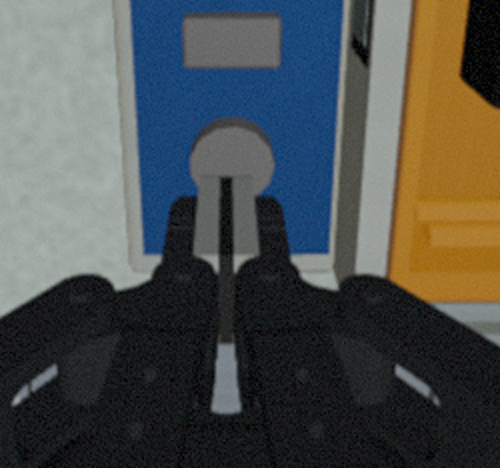

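View pics/top7.png

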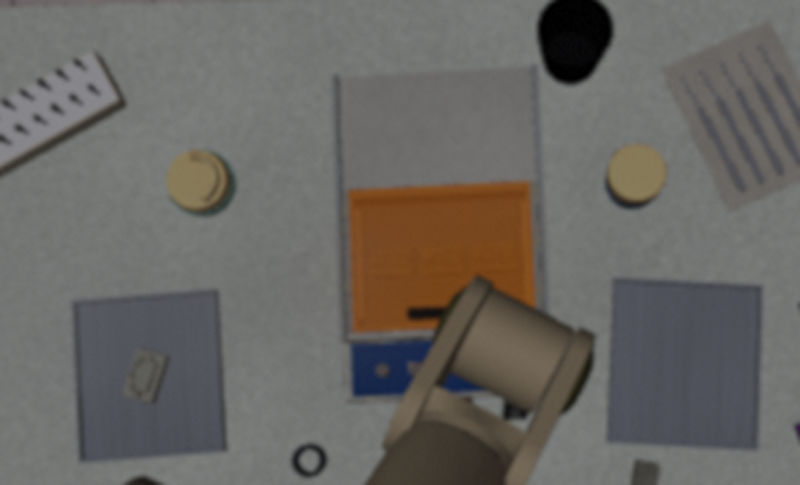

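The fan key went down to z 0.066 with 6.9 N. The tip is over the big round start key, so I'll press it and then withdraw.

arm_command:
  increments:
    - {"xyz":[0,0,-0.015],"rotation":[0,0,0],"jaw":0.0}
    - {"xyz":[0,0,-0.007],"rotation":[0,0,0],"jaw":0.0}
    - {"xyz":[0,0,-0.004],"rotation":[0,0,0],"jaw":0.0}
    - {"xyz":[0,0,-0.004],"rotation":[0,0,0],"jaw":0.0}
    - {"xyz":[0,0,0],"rotation":[0,0,0],"jaw":0.0}
    - {"xyz":[0,0,0],"rotation":[0,0,0],"jaw":0.0}
    - {"xyz":[0,0,0],"rotation":[0,0,0],"jaw":0.0}
    - {"xyz":[0,0,0],"rotation":[0,0,0],"jaw":0.0}

```text
time: 42.75
position: [0.4716, -0.1198, 0.066]
ee_rot: [[1.0, 0.022, -0.001], [0.022, -1.0, 0.001], [-0.001, -0.001, -1.0]]
wrist_force: [-2.7, 2.7, 6.0]
width: 0.0001
```

arm_command:
  increments:
    - {"xyz":[0,0,0.03],"rotation":[0,0,0],"jaw":0.0}
    - {"xyz":[0,0,0.04],"rotation":[0,0,0],"jaw":0.0}
    - {"xyz":[0,0,0.04],"rotation":[0,0,0],"jaw":0.0}
    - {"xyz":[0,0,0.04],"rotation":[0,0,0],"jaw":0.0}
    - {"xyz":[-0.02,0,0],"rotation":[0,0,0],"jaw":0.0}
    - {"xyz":[0,0,0],"rotation":[0,0,0],"jaw":0.0}
    - {"xyz":[0,0,0],"rotation":[0,0,0],"jaw":0.0}
    - {"xyz":[0,0,0],"rotation":[0,0,0],"jaw":0.0}

```text
time: 43.42
position: [0.4519, -0.1202, 0.2149]
ee_rot: [[1.0, 0.022, -0.001], [0.022, -1.0, 0.001], [-0.001, -0.001, -1.0]]
wrist_force: [-0.5, -0.0, 0.7]
width: 0.0
```

```bash
python3 - <<'E'
from h import *
st(); c=manip.capture("wrist"); save("wrist22",c); W=pts(c)
print("rib");objs(W,.5,.6,-.1,.02,.108,.13)
print("keys");objs(W,.43,.52,-.16,.07,.0675,.08)
c=manip.capture("top"); W=pts(c)
print("tray_out");objs(W,.38,.56,.25,.41,.0135,.06)
c=manip.capture("scene"); save("scene7",c)
E
```

```text
t 43.42 pos [ 0.4519 -0.1202  0.2149] yaw 1.25 z [-0.001  0.001 -1.   ] w 0.0 F [-0.5 -0.   0.7]
rib
2132 [[532.4, -42.6], [12.6, 79.4], 1.4] [ 0.5309 -0.0396  0.1178] 0.12
keys
121 [[470.8, 26.3], [13.7, 5.7], 1.6] [0.4705 0.0269 0.0703] 0.072
561 [[507.8, -64.7], [1.8, 190.1], 1.5] [ 0.5069 -0.0502  0.0744] 0.08
337 [[471.8, -6.7], [14.8, 14.2], 1.8] [ 0.4715 -0.0066  0.0705] 0.073
551 [[472.7, -44.2], [14.9, 27.4], 0.6] [ 0.4725 -0.0441  0.0705] 0.073
500 [[473.6, -82.5], [27.3, 15.4], 1.5] [ 0.4735 -0.0821  0.0705] 0.072
527 [[474.4, -119.8], [24.9, 24.9], 49.5] [ 0.4744 -0.1198  0.0705] 0.073
tray_out
267 [[470.4, 330.1], [39.1, 59.9], 70.6] [0.4701 0.3267 0.0265] 0.04
```

View pics/wrist22.png

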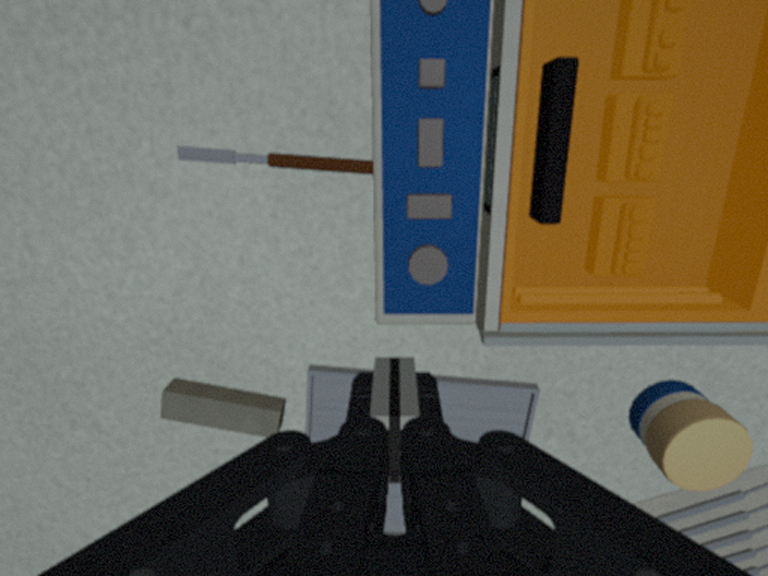

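View pics/scene7.png

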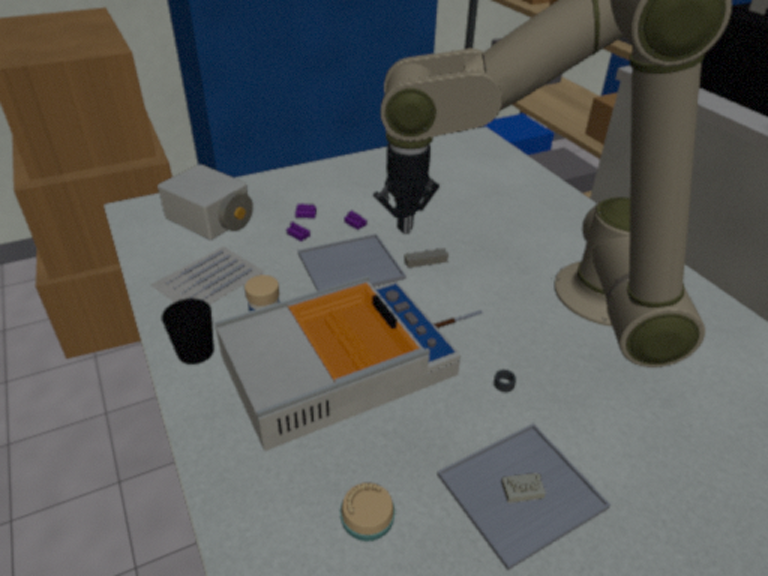

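```bash
python3 -c "
from plant import manip
print(manip.finish_job())"
```

```text
the job is handed in; nothing more can be done
None
```

The batch is changed and the job is handed in at about 43 s; the hand-in gives no verdict.

**What I did:**
- I slid the cover open and stood the finished cast in the empty left tray.
- The three new casts went in a row on the chamber floor.
- I shut the cover and pressed standby, long cycle, fan and start one at a time. Each went down to z 0.066, about 5 mm, with 6–11 N.
- I left the short-cycle key and the purple look-alikes alone.

**Last checks:**
- **Cover:** the rib measured x = 0.532 m, against 0.685 m when open, which is about 153 mm of the 155 mm travel. I also felt the shut stop.
- **Keys:** all key tops are back at 0.0705 m.
- **Casts:** the three new ones show in a row through the cover, and their tops measured about 81 mm before it was shut. The finished cast stands in the tray with its top at about 40 mm.
- **Bystanders:** none looks moved in the final pictures, but I did not measure them again.
- **Arm:** it is clear of everything.

**What disagreed:**
- The cover started about 18 mm open rather than shut, so my first readings suggested it had not opened far enough. A second push drove it against its open stop, and the wrist force reached about 79 N (limit 120 N) before I backed off.
- The wrist and top cameras differed by up to 3 mm in y on the casts. The jaws took that up when gripping.

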